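Open the bifold door and dock the LED-board tray in the dry cabinet

TASK

Pull the dry cabinet's bifold door by its handle until both panels are folded fully aside, then slide the green tray of LED boards straight in through the doorway, its grip tab trailing, until it pushes the sprung copper contact inside well in, about half-way, without ramming it to the end of its travel. Let go and leave the door folded, the tray square in the cabinet with the contact still pushed in, and the other things on the bench where they were.

Things in the scene. Friction and masses are not known exactly. Their poses are not given: they have to be found in the camera images.
- cabinet: Fixed clear-sided cabinet, 200 deep (x) x 360 wide (y) x 235 high mm. Origin: centre of its underside, on the bench; x points from the door inwards, y to the hinged jamb, z up. No floor: the tray slides on the bench. Doorway in the plane x = -107, from y = -152 to 160; above it a track, underside z 213, front face x -118. Side walls' inner faces y = +-168. A black unit 20 high is on the roof.
- panel_a (a joint): Fold angle q of the white bifold door, rad: 0 shut, stop at 1.42. At q panel A runs from its hinge along cabinet (-sin q, -cos q) to the fold, 156 mm away; panel B (also 156) from the fold along (sin q, -cos q), its end on the track; B's outer normal is (-cos q, -sin q). Panels 12 thick, z 6 to 210 mm. Light friction holds the door where it is left. It starts shut or slightly ajar.
- door_hinge (a point): Vertical hinge axis of panel A at the cabinet's jamb (cabinet x -107, y 160 mm), at bench height; in the mid-plane of the shut panels. Axes as the cabinet's.
- handle: Dark steel upright bar handle, 10 mm in diameter, on panel B's outer face, 30 mm from the fold. Origin: on the bar's axis, 170 above the bench, 35 mm out from the face (41 from the panel's mid-plane). The bar runs from 120 to 200 above the bench, with an arm back to the panel at each end. x points into the panel, y along it to the fold, z up.
- tray_tab (a point): Grip point of the loose green tray (about 0.3 kg), in its upright tab: tab 14 wide (y) x 24 (x) mm, from the bench to 75 high; this point is 55 above the bench in the tab's middle. x points from the tab along the tray (towards the end that goes in first), z up. The tray is an open box 110 long (x) x 110 wide x 30 high; its centre is 67 mm and its far end 122 mm ahead of this point.
- contact (a joint): Push-in of the sprung copper contact bar inside the cabinet, m: 0 free, 0.022 at the end of its travel. The bar faces the doorway, 130 wide, centred at cabinet y = -50 mm, 7 to 29 mm above the bench. It resists with about 10 N. How deep it sits differs each time, to be found by touch: its free face lies between cabinet x = -15 and 20 mm.
- bottle: Bystander: white bottle, 80 diameter x 200 mm; origin at its underside.
- jar: Bystander: clear jar with a steel cap, 60 diameter x 110 mm; origin at its underside.
- tape: Bystander: yellow tape roll, 90 diameter x 20 mm lying flat; origin at its underside.
- screwdriver: Bystander: screwdriver lying flat.
- carton: Bystander: small carton, 90 x 60 x 45 mm; origin at its underside.

How it is judged:
On the way, in this order (a step that is already met when the one before it is completed fails the run):
1. the door is being pulled by its handle and has begun to fold (value of joint panel_a above 0.35 rad and contact force between the fingers and handle above 0.5 N), for 0.05 s.
2. both panels are folded aside (value of joint panel_a above 1.22 rad), for 0.2 s.
3. the tray, in the cabinet, has pushed the contact in (value of joint contact above 0.004 m and x of tray_tab in the frame of cabinet above -0.145 m), for 0.2 s.
At the end, for the whole second after the job is handed in: Door folded to at least 1.2 rad and at rest; tray flat on the bench in the cabinet, square within 8 degrees, tab towards the doorway and at most 38 mm outside its plane, tab between cabinet y = -120 and 60 mm; the contact held pushed in by 4 mm or more, never over 19 mm (all of step 3 and value of joint panel_a above 1.2 rad and y of tray_tab in the frame of cabinet between -0.12 and 0.06 m and angle between the x axis of tray_tab and the x axis of cabinet, either way round below 0.14 rad and angle between tray_tab's own z axis and vertical below 0.05 rad and velocity of joint panel_a below 0.05 rad/s and x of tray_tab in the frame of cabinet below -0.07 m); the robot touches nothing.
It fails at once if the contact was rammed to within 3 mm of the end of its travel (value of joint contact above 0.019 m).
It fails at once if the tray was tipped up (angle between tray_tab's own z axis and vertical above 0.35 rad).
It fails at once if a bystander was disturbed (distance of any of bottle, jar, tape, screwdriver, carton from where it was at the start of the episode above 0.03 m).
It also fails if it takes over 54 s, if anything falls off the work surface, if the arm or the gripper's body presses on something with over 40 N, if the wrist force passes 120 N, or if a joint passes its speed limit or range.

ROBOT

A 6-joint arm with a two-finger parallel gripper is mounted at the origin on the work surface. World frame = base frame: x ahead of the robot, y to its left, z up, the work surface at z = 0. Lengths are in m, angles in rad, forces in N, time in s.
With the tool pointing down it reaches from about 0.35 to 0.975 m from the base axis. Payload 4.9 kg.
Tool frame: the origin (TCP) lies at the centre of the arm's flange, where the gripper is bolted on; the fingertips stand 173 mm ahead of it and the grasp point (between the pads) lies 155 mm ahead of it (robot.finger_overhang is the distance from the TCP to the fingertips, in m); x points along the fingers, y is the direction in which the jaws open and shut, and the axes are right-handed (so a half turn about x gives the same grasp; the last joint's range is limited). The gripper opens to 85 mm and grips with 20 to 120 N. Pads are 22 mm wide; open, the fingers measure 114 mm over their backs; the gripper's body (76 mm by 85 mm) begins 54 mm behind the grasp point. The pads swing forward as they close: fully open they stand 13 mm farther back than shut.
Start: joints at [-1.248, 0.053, 1.613, -0, 1.476, -0.119], TCP at [0.267, -0.565, 0.405] pointing down, gripper open.
Joint ranges: [-3.01, 3.01], [-1.01, 2.22], [0.06, 2.58], [-1.02, 4.17], [0.09, 2.62], [-3.14, 3.14]. Speed limits (rad/s): [2.57, 2.57, 3.14, 3.14, 3.14, 3.14].

INTERFACE

Orientations are given as a rotation vector (axis times angle).
In Python, from workcell import robot, imaging, workorder gives the robot as it stands.
- The arm moves only by the tool apply_moves, never from a script. Its argument "targets" is a list of rows, each a list of 3 entries, a list of its own where there are three numbers: the opening in per cent of the stroke, from 0 (shut) to 100 (fully open), then the shift along the tool's x, y, z in mm, then the turn, a rotation vector about the tool's x, y, z in rad. In form: [[jaw, [dx, dy, dz], [rx, ry, rz]], ...]. A call has 1 to 10 rows; each row shifts and turns the commanded pose from where the row before left it, along the tool's axes as they then stand; what a row does not reach is not made up. A row lasts 1/12 s, in which the tool goes at most 41.7 mm and 7.16 degrees, less where a joint would pass 70% of its speed; a pose out of reach is approached as far as the arm can. A call with a gripper value outside its range is refused whole. The fingers move at their own pace and stop on an object; the grip force is fixed at half the most. Time passes only in rows, so rows that do not move let the fingers close. It gives the time, the measured TCP pose, the force and the opening at its end, in the units of the state.
- robot.state(): the state, without advancing time (a new reading comes with each control period).
- imaging.camera(name): name is "scene" or "top" or "wrist"; returns (picture, depth): 480x640x3 uint8, blue, green, red; 480x640 float32, m along the optical axis (not along the pixel's ray), 0 where there is no reading.
- imaging.camera_info(name): a dict with "fx", "fy", "cx", "cy" (pixels), "camera_from_world" (4x4, takes a point from world to camera coordinates). Camera axes: x right, y down, z forward; pixel columns grow to the right and rows downward; lengths in m; the calibration is good to about 2 mm. A picture is of the moment at which its call begins: read the wrist's pose just before it. camera_info takes no time and is no camera call; for the wrist camera it gives the pose at the moment of the call.
- workorder.hand_in(): hands the job in, once; it reports no verdict.
The state is a dict: "t": time; "joints": joint angles; "qvel": joint speeds; "joint_efforts": joint torques, N m; "position": TCP position; "eef_rot": TCP orientation; "ft_force": force on the tool from outside, world axes, zero at the start; "ft_torque": the same for the moment, N m; "finger_gap": opening from 0.0 (shut) to 1.0 (fully open).
Only numpy, scipy, OpenCV 4.12 (cv2) and the standard library are available. Lean on these libraries where they do the work, as an engineer would, in place of code of your own. Each camera call takes 0.05 s, during which the arm holds its last target.

## Working session

There is one attempt and no reset: what is moved stays moved. The work goes in short steps, Python scripts to look and compute and a tool call to move; the robot and the scene stay as the last step left them, time stands still between calls to the robot, and variables do not carry over. Pictures are saved under pics/ and viewed, and the job is handed in when it is done.

Besides the shell and the picture viewer there is one more tool, called after "Request:" by a JSON object that holds its "fn" and its "kwargs", one argument or row to a line. apply_moves: Moves the arm, as the interface text tells. Its arguments: {"type":"object","properties":{"targets":{"type":"array"}},"required":["targets"]}

```bash
ls; mkdir -p pics; python3 - <<'E'
from workcell import robot, imaging, workorder
import cv2,numpy as np
s=robot.state();print({k:np.round(v,3).tolist() for k,v in s.items()})
for n in ("scene","top"):
    p,d=imaging.camera(n);cv2.imwrite(f"pics/{n}0.png",p);np.save(f"pics/{n}0.npy",d)
    i=imaging.camera_info(n);print(n,{k:np.round(v,4).tolist() for k,v in i.items()})
E
```

```text
pics
{'t': 0.0, 'joints': [-1.248, 0.053, 1.614, 0.0, 1.476, -0.119], 'qvel': [-0.001, 0.001, 0.002, 0.003, -0.001, 0.001], 'joint_efforts': [-0.001, -39.368, -37.018, -0.0, 0.007, -0.0], 'position': [0.267, -0.565, 0.403], 'eef_rot': [1.977, 0.446, -1.978], 'ft_force': [-0.547, -0.158, -0.035], 'ft_torque': [-0.038, 0.029, -0.025], 'finger_gap': 1.002}
scene {'fx': 511.8655, 'fy': 511.8655, 'cx': 314.3429, 'cy': 239.7085, 'camera_from_world': [[-0.9257, -0.3781, -0.0063, 0.5485], [-0.3551, 0.8749, -0.3292, 0.2344], [0.13, -0.3025, -0.9442, 1.1581], [0.0, 0.0, 0.0, 1.0]]}
top {'fx': 611.1165, 'fy': 611.1165, 'cx': 323.5903, 'cy': 240.8607, 'camera_from_world': [[-0.0244, -0.9997, -0.004, 0.0343], [-0.9919, 0.0247, -0.1248, 0.5935], [0.1249, 0.0009, -0.9922, 1.6858], [0.0, 0.0, 0.0, 1.0]]}
```

View pics/scene0.png

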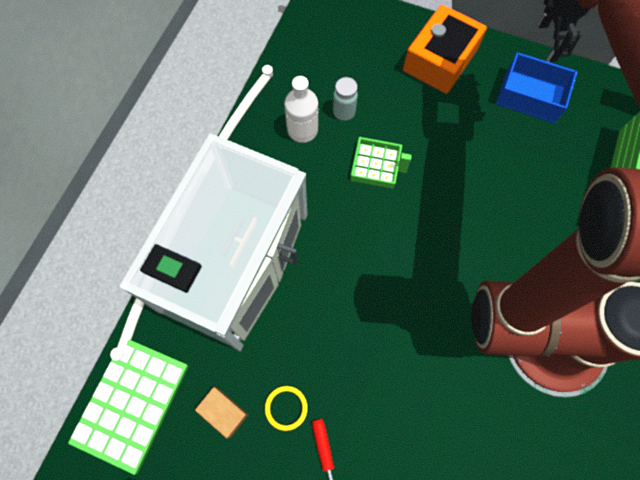

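View pics/top0.png

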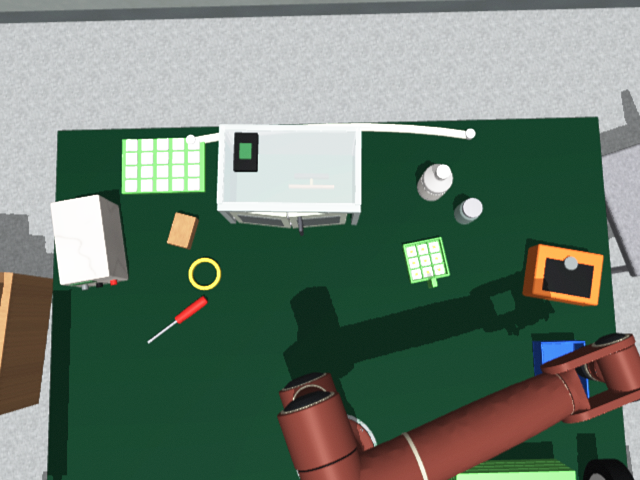

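The scene camera shows the cabinet around (210,240), handle at (287,252) and tray at (378,162) with its tab to the right. In the top view, the cabinet is at (290,170), the handle at (301,224), and the tray at (427,260) with its tab at (434,283). I'll zoom in on these.

```bash
python3 - <<'E'
import cv2
p=cv2.imread("pics/top0.png")
cv2.imwrite("pics/topz.png",cv2.resize(p[110:250,200:380],None,fx=4.4,fy=4.2,interpolation=cv2.INTER_CUBIC))
cv2.imwrite("pics/topt.png",cv2.resize(p[220:300,390:490],None,fx=7,fy=7,interpolation=cv2.INTER_CUBIC))
p=cv2.imread("pics/scene0.png")
cv2.imwrite("pics/scz.png",cv2.resize(p[120:360,110:320],None,fx=2.5,fy=2.5,interpolation=cv2.INTER_CUBIC))
E
```

```text
(no output)
```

View pics/topz.png

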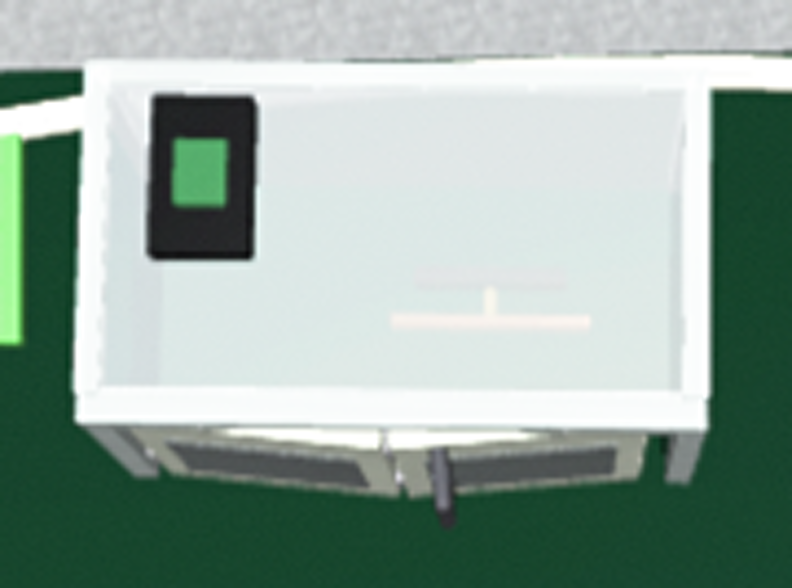

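View pics/topt.png

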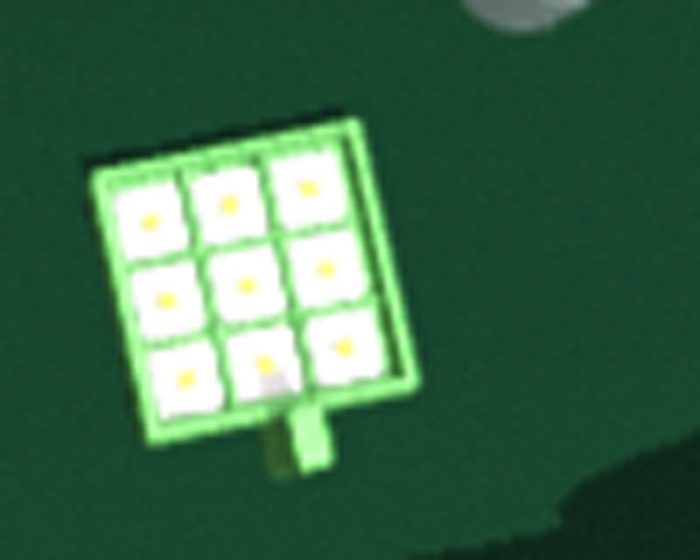

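View pics/scz.png

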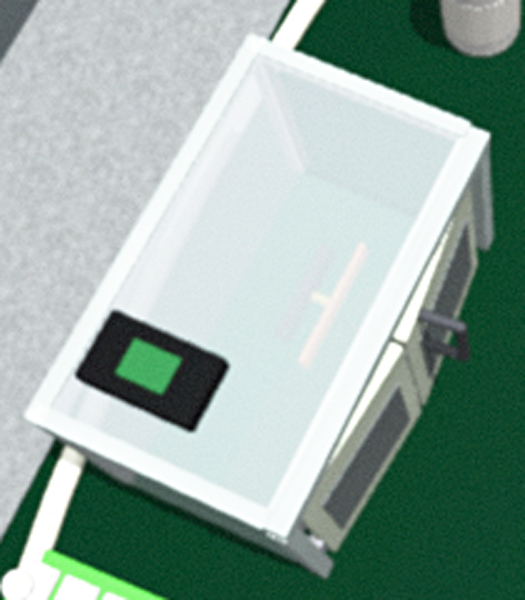

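```bash
cat > h.py <<'E'
import numpy as np, cv2
from workcell import robot, imaging, workorder
def ray(info,u,v):
    M=np.array(info["camera_from_world"]);R=M[:3,:3];t=M[:3,3]
    c=-R.T@t; d=R.T@np.array([(u-info["cx"])/info["fx"],(v-info["cy"])/info["fy"],1]);return c,d
def onz(info,u,v,z):
    c,d=ray(info,u,v);return c+d*(z-c[2])/d[2]
def proj(info,p):
    M=np.array(info["camera_from_world"]);q=M[:3,:3]@np.array(p)+M[:3,3]
    return np.array([info["fx"]*q[0]/q[2]+info["cx"],info["fy"]*q[1]/q[2]+info["cy"]])
E
python3 - <<'E'
from h import *
T=imaging.camera_info("top");S=imaging.camera_info("scene")
print(ray(T,0,0)[0],ray(S,0,0)[0])
zz=lambda x,y:(200+x/4.4,110+y/4.2)
def L(n,pt,z): print(n,np.round(onz(T,*zz(*pt),z),4))
L("BL",(84,62),.235);L("BR",(713,62),.235);L("FL top",(78,392),.235);L("FR top",(709,397),.235)
L("FL bot213",(76,425),.213);L("FR bot213",(706,430),.213)
L("bar L",(391,328),.029);L("bar R",(590,328),.029)
L("bar L back",(391,316),.029);L("bar R",(590,316),.029)
L("handle top",(440,450),.2);L("handle bot",(448,522),.12)
L("wall foot R",(680,483),0)
L("wall foot L",(142,474),0)
L("fold bottom",(400,497),.006)
sz=lambda x,y:(110+x/2.5,120+y/2.5)
def Q(n,pt,z): print(n,np.round(onz(S,*sz(*pt),z),4))
Q("BL",(27,413),.235);Q("BR",(253,37),.235);Q("FR",(490,133),.235);Q("FL",(280,535),.235)
Q("bar r",(365,245),.029);Q("bar l",(306,365),.029)
Q("hand top",(463,322),.2);Q("bot",(463,355),.12)
# tray via mask
p,d=imaging.camera("top")
tt=lambda x,y:(390+x/7,220+y/7)
for n,pt,z in [("ul",(92,172),.03),("ur",(358,118),.03),("lr",(418,385),.03),("ll",(150,443),.03),("tab tl",(290,410),.075),("tab tr",(322,402),.075),("tab br",(333,463),.075),("tab bl",(303,472),.075)]:
    print(n,np.round(onz(T,*tt(*pt),z),4))
E
```

```text
[0.37890739 0.01811987 1.74680758] [0.44042638 0.3527001  1.1740974 ]
BL [0.8749 0.2793 0.235 ]
BR [ 0.8655 -0.0859  0.235 ]
FL top [0.6709 0.2833 0.235 ]
FR top [ 0.6588 -0.077   0.235 ]
FL bot213 [0.6549 0.2884 0.213 ]
FR bot213 [ 0.6427 -0.076   0.213 ]
bar L [0.75   0.1155 0.029 ]
bar R [ 0.7467 -0.0141  0.029 ]
bar L back [0.7583 0.1153 0.029 ]
bar R [ 0.755  -0.0143  0.029 ]
handle top [0.6364 0.0785 0.2   ]
handle bot [0.603  0.0777 0.12  ]
wall foot R [ 0.6428 -0.0708  0.    ]
wall foot L [0.6579 0.2826 0.    ]
fold bottom [0.6367 0.1129 0.006 ]
BL [0.8741 0.2736 0.235 ]
BR [ 0.8581 -0.0825  0.235 ]
FR [ 0.6397 -0.0745  0.235 ]
FL [0.6571 0.2842 0.235 ]
bar r [ 0.7491 -0.0126  0.029 ]
bar l [0.7505 0.1177 0.029 ]
hand top [0.6028 0.0729 0.2   ]
bot [0.6045 0.0774 0.12  ]
ul [ 0.5789 -0.2049  0.03  ]
ur [ 0.5982 -0.3133  0.03  ]
lr [ 0.4896 -0.3321  0.03  ]
ll [ 0.469  -0.2237  0.03  ]
tab tl [ 0.4782 -0.2725  0.075 ]
tab tr [ 0.481  -0.2852  0.075 ]
tab br [ 0.4571 -0.2883  0.075 ]
tab bl [ 0.4539 -0.2765  0.075 ]
```

```bash
cat >> h.py <<'E'
from scipy.spatial.transform import Rotation as R, Slerp
PSI=-0.037; ORG=np.array([.767,.100])
def c2w(x,y):
    c,s=np.cos(PSI),np.sin(PSI); return ORG+np.array([c*x-s*y,s*x+c*y])
def w2c(p):
    c,s=np.cos(PSI),np.sin(PSI); d=np.array(p)[:2]-ORG; return np.array([c*d[0]+s*d[1],-s*d[0]+c*d[1]])
def handle(q): # world xy
    return c2w(-.107-.126*np.sin(q)-.041*np.cos(q), .160-.186*np.cos(q)-.041*np.sin(q))
def down(th): # tool x down, tool y at yaw th from world +y ; sign chosen later
    x=np.array([0,0,-1.]);y=np.array([-np.sin(th),np.cos(th),0]);return R.from_matrix(np.c_[x,y,np.cross(x,y)])
def cur():
    s=robot.state();return np.array(s["position"]),R.from_rotvec(s["eef_rot"]),s
def rows(p0,r0,wps,jaw):
    """wps: list of (pos,R) TCP; one row each; prints rounded rows, chaining the rounded values"""
    out=[]
    for p,r in wps:
        d=np.round(r0.inv().apply(p-p0)*1000,1); t=np.round((r0.inv()*r).as_rotvec(),4)
        out.append([jaw,d.tolist(),t.tolist()]); p0=p0+r0.apply(d/1000); r0=r0*R.from_rotvec(t)
    return out
def line(p0,r0,p1,r1,n):
    s=Slerp([0,1],R.concatenate([r0,r1])); return [(p0+(p1-p0)*k/n,s(k/n)) for k in range(1,n+1)]
def show(rs):
    import json
    for i in range(0,len(rs),10): print(json.dumps(rs[i:i+10]))
E
python3 - <<'E'
from h import *
p,r,s=cur();print(np.round(r.as_matrix(),3))
for q in(.1,.4,.8,1.2,1.35,1.42):print(q,np.round(handle(q),4))
tgt=np.array([.6035,.076,.45])
for sg in (0,np.pi):
    r1=down(.07+sg); print((r.inv()*r1).as_rotvec())
n=22
r1=down(.07); 
show(rows(p,r,line(p,r,tgt,r1,n),100))
E
```

```text
[[-0.     0.428 -0.904]
 [ 0.002 -0.904 -0.428]
 [-1.    -0.002 -0.   ]]
0.1 [0.6057 0.0768]
0.4 [0.5723 0.0799]
0.8 [0.5412 0.1094]
1.2 [0.5299 0.1632]
1.35 [0.5312 0.188 ]
1.42 [0.5328 0.2003]
[-2.76980568e+00 -2.27625440e-03  1.30619205e-04]
[3.71786080e-01 9.32275721e-05 1.62464373e-03]
[[100, [-2.1, -19.8, -26.3], [-0.1259, -0.0001, 0.0]], [100, [-2.0, -16.3, -28.5], [-0.1259, -0.0001, 0.0]], [100, [-2.1, -12.7, -30.4], [-0.1259, -0.0001, 0.0]], [100, [-2.1, -8.7, -31.7], [-0.1259, -0.0001, 0.0]], [100, [-2.1, -4.6, -32.6], [-0.1259, -0.0001, 0.0]], [100, [-2.0, -0.6, -32.9], [-0.1259, -0.0001, 0.0]], [100, [-2.1, 3.6, -32.7], [-0.1259, -0.0001, 0.0]], [100, [-2.1, 7.7, -32.0], [-0.1259, -0.0001, 0.0]], [100, [-2.1, 11.6, -30.7], [-0.1259, -0.0002, 0.0]], [100, [-2.1, 15.4, -29.1], [-0.1259, -0.0001, 0.0]]]
[[100, [-2.1, 19.0, -26.9], [-0.1259, -0.0001, 0.0001]], [100, [-2.1, 22.1, -24.3], [-0.1259, -0.0001, -0.0]], [100, [-2.1, 25.1, -21.3], [-0.1259, -0.0001, -0.0]], [100, [-2.1, 27.5, -18.1], [-0.1259, -0.0001, -0.0]], [100, [-2.1, 29.6, -14.4], [-0.1259, -0.0001, -0.0]], [100, [-2.1, 31.1, -10.6], [-0.1259, -0.0001, 0.0]], [100, [-2.1, 32.2, -6.6], [-0.1259, -0.0001, 0.0]], [100, [-2.2, 32.8, -2.5], [-0.1259, -0.0001, 0.0]], [100, [-2.1, 32.9, 1.6], [-0.1259, -0.0001, 0.0]], [100, [-2.1, 32.4, 5.8], [-0.1259, -0.0001, 0.0]]]
[[100, [-2.1, 31.4, 9.7], [-0.1259, -0.0001, 0.0]], [100, [-2.1, 29.9, 13.7], [-0.1259, -0.0001, 0.0001]]]
```

```bash
python3 - <<'E'
from h import *
p,r,s=cur()
r1=down(.07+np.pi); tgt=np.array([.6035,.076,.45])
print(r1.inv().apply(tgt-p)*1000)
E
```

```text
[ -46.28577303 -615.69652049 -380.3295207 ]
```

Request:
{"fn": "apply_moves", "kwargs": {
  "targets": [
    [100,[-11.5,0,0],[0.093,0,0]],
    [100,[-11.5,0,0],[0.093,0,0]],
    [100,[-11.5,0,0],[0.093,0,0]],
    [100,[-11.5,0,0],[0.093,0,0]],
    [100,[0,-34,-21],[0,0,0]],
    [100,[0,-34,-21],[0,0,0]],
    [100,[0,-34,-21],[0,0,0]],
    [100,[0,-34,-21],[0,0,0]],
    [100,[0,-34,-21],[0,0,0]],
    [100,[0,-34,-21],[0,0,0]]
  ]
}}

```text
t: 0.98
position: [0.3791, -0.3509, 0.4503]
eef_rot: [2.186, 0.076, -2.186]
ft_force: [-0.1, -0.5, 0.8]
finger_gap: 1.003
```

Request:
{"fn": "apply_moves", "kwargs": {
  "targets": [
    [100,[0,-34,-21],[0,0,0]],
    [100,[0,-34,-21],[0,0,0]],
    [100,[0,-34,-21],[0,0,0]],
    [100,[0,-34,-21],[0,0,0]],
    [100,[0,-34,-21],[0,0,0]],
    [100,[0,-34,-21],[0,0,0]],
    [100,[0,-34,-21],[0,0,0]],
    [100,[0,-34,-21],[0,0,0]]
  ]
}}

```text
t: 1.65
position: [0.5277, -0.0676, 0.4505]
eef_rot: [2.186, 0.076, -2.186]
ft_force: [0.9, -0.5, -0.8]
finger_gap: 1.001
```

```bash
python3 - <<'E'
from h import *
p,r,s=cur();print(p,s["joints"],np.round(r.as_matrix(),3))
I=imaging.camera_info("wrist");pic,d=imaging.camera("wrist");cv2.imwrite("pics/w1.png",pic);np.save("pics/w1.npy",d)
print({k:np.round(v,4).tolist() for k,v in I.items()})
pic,d=imaging.camera("scene");cv2.imwrite("pics/s1.png",pic)
h=handle(.11);print("handle guess",h,[proj(I,[*h,z]) for z in(.12,.2)])
E
```

```text
[ 0.52768274 -0.06757207  0.45051963] [-2.67272939e-01 -1.94619446e-01  1.77202772e+00 -1.01190560e-04
  1.56416476e+00  1.23358837e+00] [[-0.     0.07  -0.998]
 [-0.    -0.998 -0.07 ]
 [-1.     0.     0.   ]]
{'fx': 334.6026, 'fy': 334.6026, 'cx': 321.3124, 'cy': 236.1755, 'camera_from_world': [[0.0703, -0.9975, -0.0003, -0.1048], [-0.9502, -0.0671, 0.3044, 0.443], [-0.3037, -0.0212, -0.9525, 0.5816], [0.0, 0.0, 0.0, 1.0]]}
handle guess [0.60443963 0.07662062] [array([156.73533345, 117.6842853 ]), array([ 95.79915658, 113.41024141])]
```

View pics/w1.png

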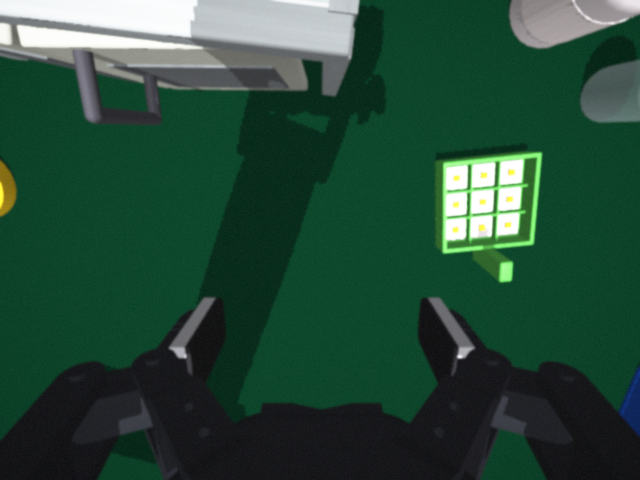

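View pics/s1.png

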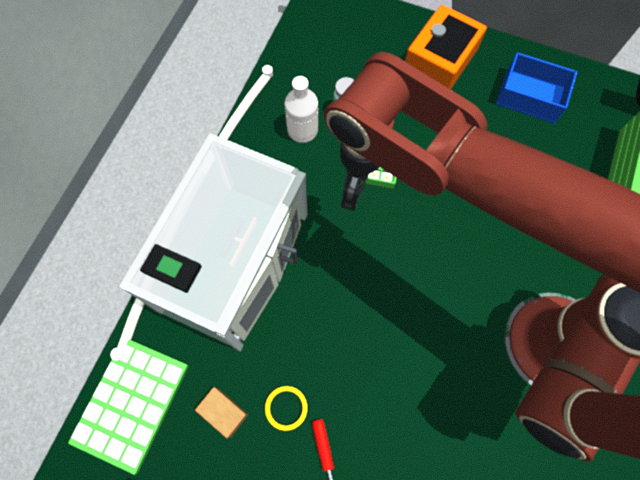

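The wrist view shows the handle bar running from (95,118) at the top to (157,117) at the bottom, which matches the predicted pose within about 3 mm. Next I move above it and descend.

Request:
{"fn": "apply_moves", "kwargs": {
  "targets": [
    [100,[0,-27.7,-16.8],[0,0,0]],
    [100,[0,-27.7,-16.8],[0,0,0]],
    [100,[0,-27.7,-16.8],[0,0,0]],
    [100,[0,-27.7,-16.8],[0,0,0]],
    [100,[0,-27.7,-16.8],[0,0,0]],
    [100,[0,0,0],[0,0,0]]
  ]
}}

```text
t: 2.25
position: [0.6026, 0.0778, 0.4499]
eef_rot: [2.184, 0.083, -2.185]
ft_force: [-0.5, 0.4, 0.2]
finger_gap: 0.998
```

```bash
python3 - <<'E'
from h import *
p,r,s=cur();print(p,s["joints"])
I=imaging.camera_info("wrist");pic,d=imaging.camera("wrist");cv2.imwrite("pics/w2.png",pic);np.save("pics/w2.npy",d)
h=[.602,.0766];print([proj(I,[*h,z]) for z in(.12,.2)])
E
```

```text
[0.60258191 0.07775042 0.44987891] [ 0.00556511 -0.01105748  1.60270467  0.00184576  1.55043623  1.50252581]
[array([322.82803312, 218.15999171]), array([323.06937878, 247.42611904])]
```

View pics/w2.png

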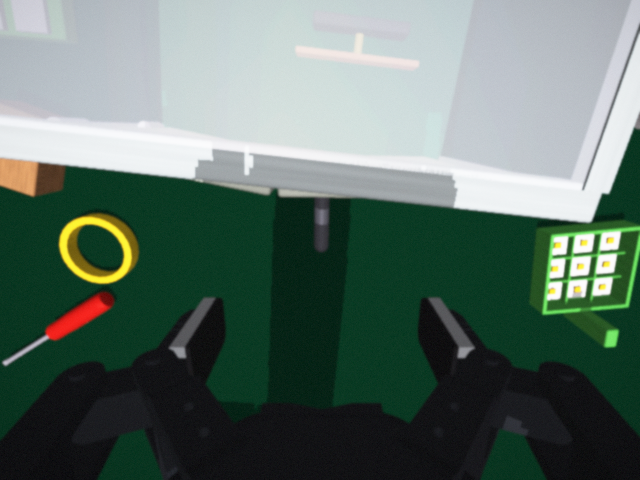

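The bar's top is at (322,247), exactly where predicted, and it's centred between the fingers. I descend and close.

Request:
{"fn": "apply_moves", "kwargs": {
  "targets": [
    [100,[20,0,0],[0,0,0]],
    [100,[20,0,0],[0,0,0]],
    [100,[20,0,0],[0,0,0]],
    [100,[20,0,0],[0,0,0]],
    [100,[20,0,0],[0,0,0]],
    [100,[12,0,0],[0,0,0]],
    [0,[0,0,0],[0,0,0]],
    [0,[0,0,0],[0,0,0]],
    [0,[0,0,0],[0,0,0]],
    [0,[0,0,0],[0,0,0]]
  ]
}}

```text
t: 3.13
position: [0.602, 0.0742, 0.3408]
eef_rot: [2.189, 0.076, -2.182]
ft_force: [-1.0, -0.9, -0.3]
finger_gap: 0.455
```

Request:
{"fn": "apply_moves", "kwargs": {
  "targets": [
    [0,[0,0,0],[0,0,0]],
    [0,[0,0,0],[0,0,0]],
    [0,[0,0,0],[0,0,0]]
  ]
}}

```text
t: 3.38
position: [0.6015, 0.0769, 0.3403]
eef_rot: [2.192, 0.087, -2.187]
ft_force: [-0.9, 13.1, 3.9]
finger_gap: 0.109
```

```bash
python3 - <<'E'
from h import *
p,r,s=cur();print(p,s["finger_gap"],s["ft_force"])
for q in np.arange(0.05,.2,.03):print(q,handle(q))
# plan: q from .11 to 1.40, TCP offset by measured-start
q0=.11;off=p[:2]-handle(q0);n=40
wps=[]
for k in range(1,n+1):
    q=q0+(1.39-q0)*k/n; wps.append((np.r_[handle(q)+off,p[2]],down(np.pi+.073+(q-q0))))
r0=r
rs=rows(p,r,wps,0);print(off)
show(rs)
E
```

```text
[0.60151674 0.07687051 0.34034942] 0.10939331389041941 [-0.88181294 13.14321182  3.90762797]
0.05 [0.61183045 0.07790815]
0.08 [0.608109   0.07718039]
0.11 [0.60443963 0.07662062]
0.14 [0.60082566 0.07622934]
0.16999999999999998 [0.59727034 0.0760069 ]
0.2 [0.59377686 0.07595351]
[-0.0029229  0.0002499]
[[0, [-0.0, 0.1, 3.9], [-0.0342, -0.0024, 0.0083]], [0, [-0.0, -0.1, 3.8], [-0.032, -0.0, 0.0]], [0, [-0.0, -0.5, 3.6], [-0.032, -0.0, 0.0]], [0, [-0.0, -0.8, 3.6], [-0.032, -0.0, 0.0]], [0, [-0.0, -1.1, 3.4], [-0.032, -0.0, 0.0]], [0, [-0.0, -1.3, 3.3], [-0.032, -0.0, 0.0]], [0, [-0.0, -1.6, 3.1], [-0.032, -0.0, 0.0]], [0, [-0.0, -1.9, 2.9], [-0.032, -0.0, 0.0]], [0, [-0.0, -2.1, 2.6], [-0.032, -0.0, 0.0]], [0, [-0.0, -2.3, 2.5], [-0.032, -0.0, 0.0]]]
[[0, [-0.0, -2.5, 2.2], [-0.032, -0.0, 0.0]], [0, [-0.0, -2.8, 2.0], [-0.032, -0.0, 0.0]], [0, [-0.0, -2.9, 1.7], [-0.032, -0.0, 0.0]], [0, [-0.0, -3.0, 1.4], [-0.032, -0.0, 0.0]], [0, [-0.0, -3.3, 1.1], [-0.032, -0.0, 0.0]], [0, [-0.0, -3.3, 0.9], [-0.032, -0.0, 0.0]], [0, [-0.0, -3.5, 0.5], [-0.032, -0.0, 0.0]], [0, [-0.0, -3.5, 0.3],
[... 358 characters left out ...]
-0.0, -3.5, -2.3], [-0.032, -0.0, -0.0]], [0, [-0.0, -3.4, -2.6], [-0.032, -0.0, -0.0]], [0, [-0.0, -3.4, -2.9], [-0.032, -0.0, -0.0]], [0, [-0.0, -3.1, -3.2], [-0.032, -0.0, -0.0]], [0, [-0.0, -3.1, -3.5], [-0.032, -0.0, -0.0]]]
[[0, [-0.0, -2.8, -3.7], [-0.032, -0.0, -0.0]], [0, [-0.0, -2.7, -4.0], [-0.032, -0.0, -0.0]], [0, [-0.0, -2.5, -4.2], [-0.032, -0.0, -0.0]], [0, [-0.0, -2.3, -4.5], [-0.032, -0.0, -0.0]], [0, [-0.0, -2.0, -4.7], [-0.032, -0.0, -0.0]], [0, [-0.0, -1.8, -4.9], [-0.032, -0.0, -0.0]], [0, [-0.0, -1.5, -5.1], [-0.032, -0.0, -0.0]], [0, [-0.0, -1.3, -5.3], [-0.032, -0.0, -0.0]], [0, [-0.0, -0.9, -5.4], [-0.032, -0.0, -0.0]], [0, [-0.0, -0.7, -5.6], [-0.032, -0.0, -0.0]]]
```

The handle is gripped. The door arc follows in short calls, with a force check between them.

Request:
{"fn": "apply_moves", "kwargs": {
  "targets": [
    [0,[0,0.1,3.9],[-0.032,0,0]],
    [0,[0,-0.1,3.8],[-0.032,0,0]],
    [0,[0,-0.5,3.6],[-0.032,0,0]],
    [0,[0,-0.8,3.6],[-0.032,0,0]],
    [0,[0,-1.1,3.4],[-0.032,0,0]],
    [0,[0,-1.3,3.3],[-0.032,0,0]],
    [0,[0,-1.6,3.1],[-0.032,0,0]],
    [0,[0,-1.9,2.9],[-0.032,0,0]],
    [0,[0,-2.1,2.6],[-0.032,0,0]],
    [0,[0,-2.3,2.5],[-0.032,0,0]]
  ]
}}

```text
t: 4.22
position: [0.5668, 0.0803, 0.3404]
eef_rot: [2.013, 0.401, -2.003]
ft_force: [2.3, 4.6, 0.6]
finger_gap: 0.105
```

Request:
{"fn": "apply_moves", "kwargs": {
  "targets": [
    [0,[0,-2.5,2.2],[-0.032,0,0]],
    [0,[0,-2.8,2.0],[-0.032,0,0]],
    [0,[0,-2.9,1.7],[-0.032,0,0]],
    [0,[0,-3.0,1.4],[-0.032,0,0]],
    [0,[0,-3.3,1.1],[-0.032,0,0]],
    [0,[0,-3.3,0.9],[-0.032,0,0]],
    [0,[0,-3.5,0.5],[-0.032,0,0]],
    [0,[0,-3.5,0.3],[-0.032,0,0]],
    [0,[0,-3.6,-0.1],[-0.032,0,0]],
    [0,[0,-3.7,-0.4],[-0.032,0,0]]
  ]
}}

```text
t: 5.05
position: [0.5415, 0.1022, 0.3404]
eef_rot: [1.81, 0.67, -1.806]
ft_force: [-1.2, -1.2, 3.0]
finger_gap: 0.099
```

```bash
python3 - <<'E'
from h import *
p,r,s=cur();print(p,s["finger_gap"],s["ft_force"],s["joints"])
qs=np.arange(0.1,1.42,.01);H=np.array([handle(q) for q in qs]);d=np.hypot(*(H-p[:2]).T);print(qs[d.argmin()],d.min(),H[d.argmin()])
E
```

```text
[0.54149727 0.10222196 0.34039113] 0.09942552324056872 [-1.15403158 -1.19076299  3.04303455] [ 5.15950257e-02 -7.57547637e-02  1.84953413e+00 -3.87416508e-04
  1.36561447e+00  9.11316398e-01]
0.7499999999999997 0.0032867061254774274 [0.54411733 0.10420634]
```

Request:
{"fn": "apply_moves", "kwargs": {
  "targets": [
    [0,[0,-3.7,-0.7],[-0.032,0,0]],
    [0,[0,-3.7,-1.0],[-0.032,0,0]],
    [0,[0,-3.7,-1.4],[-0.032,0,0]],
    [0,[0,-3.6,-1.6],[-0.032,0,0]],
    [0,[0,-3.6,-2.0],[-0.032,0,0]],
    [0,[0,-3.5,-2.3],[-0.032,0,0]],
    [0,[0,-3.4,-2.6],[-0.032,0,0]],
    [0,[0,-3.4,-2.9],[-0.032,0,0]],
    [0,[0,-3.1,-3.2],[-0.032,0,0]],
    [0,[0,-3.1,-3.5],[-0.032,0,0]]
  ]
}}

```text
t: 5.88
position: [0.5284, 0.1417, 0.3404]
eef_rot: [1.594, 0.904, -1.594]
ft_force: [-4.2, -2.1, 6.5]
finger_gap: 0.104
```

Request:
{"fn": "apply_moves", "kwargs": {
  "targets": [
    [0,[0,-2.8,-3.7],[-0.032,0,0]],
    [0,[0,-2.7,-4.0],[-0.032,0,0]],
    [0,[0,-2.5,-4.2],[-0.032,0,0]],
    [0,[0,-2.3,-4.5],[-0.032,0,0]],
    [0,[0,-2.0,-4.7],[-0.032,0,0]],
    [0,[0,-1.8,-4.9],[-0.032,0,0]],
    [0,[0,-1.5,-5.1],[-0.032,0,0]]
  ]
}}

```text
t: 6.47
position: [0.5276, 0.177, 0.3404]
eef_rot: [1.437, 1.044, -1.437]
ft_force: [-3.7, -0.6, 5.7]
finger_gap: 0.1
```

```bash
python3 - <<'E'
from h import *
p,r,s=cur();print(p,s["finger_gap"],s["ft_force"],s["joints"])
qs=np.arange(0.1,1.42,.01);H=np.array([handle(q) for q in qs]);d=np.hypot(*(H-p[:2]).T);print(qs[d.argmin()],d.min(),H[d.argmin()])
pic,d=imaging.camera("scene");cv2.imwrite("pics/s3.png",pic)
pic,d=imaging.camera("top");cv2.imwrite("pics/t3.png",pic)
E
```

```text
[0.52758649 0.17701612 0.34038795] 0.09969011584486011 [-3.73815683 -0.60423853  5.70992147] [ 1.89950920e-01 -6.20366397e-02  1.83651772e+00  1.75581703e-04
  1.36691269e+00  5.04404743e-01]
1.2799999999999996 0.0027285704879769852 [0.53019152 0.17620439]
```

View pics/s3.png

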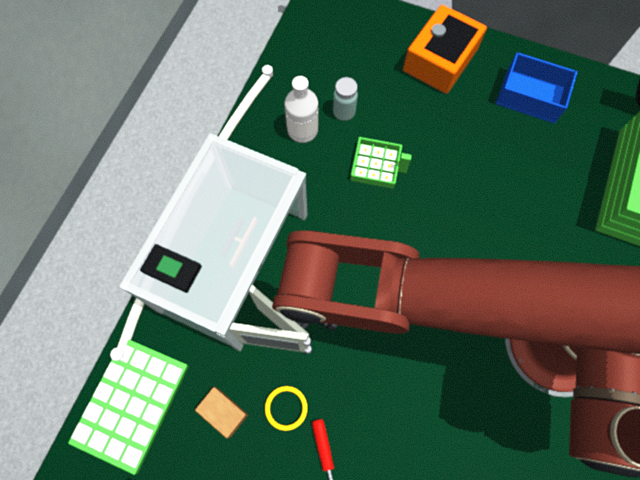

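The scene view shows the door folded nearly aside, with the panels at (270,320). I fold it a little more, then release.

Request:
{"fn": "apply_moves", "kwargs": {
  "targets": [
    [0,[0,-1.3,-5.3],[-0.032,0,0]],
    [0,[0,-0.9,-5.4],[-0.032,0,0]],
    [0,[0,-0.7,-5.4],[-0.032,0,0]],
    [0,[0,0,0],[0,0,0]],
    [0,[0,0,0],[0,0,0]],
    [0,[0,0,0],[0,0,0]]
  ]
}}

```text
t: 7.07
position: [0.5294, 0.1936, 0.3404]
eef_rot: [1.371, 1.098, -1.368]
ft_force: [-3.6, 0.1, 5.4]
finger_gap: 0.104
```

```bash
python3 - <<'E'
from h import *
p,r,s=cur();print(p,s["finger_gap"],s["ft_force"],s["joints"])
qs=np.arange(0.1,1.42,.01);H=np.array([handle(q)-[.0027,0] for q in qs]);d=np.hypot(*(H-p[:2]).T);print(qs[d.argmin()],d.min(),H[d.argmin()]); print(np.round(r.as_matrix(),3))
E
```

```text
[0.52938394 0.19356456 0.34039063] 0.10413271194824737 [-3.62415018  0.14166891  5.44036393] [ 2.18239576e-01 -4.49671502e-02  1.82011743e+00  1.49834302e-03
  1.36535943e+00  4.37725365e-01]
1.3799999999999994 0.00043553739561490943 [0.52909911 0.19323507]
[[ 0.001  0.976 -0.218]
 [ 0.002 -0.218 -0.976]
 [-1.     0.    -0.002]]
```

Request:
{"fn": "apply_moves", "kwargs": {
  "targets": [
    [100,[0,0,0],[0,0,0]],
    [100,[0,0,0],[0,0,0]],
    [100,[0,0,0],[0,0,0]],
    [100,[0,0,0],[0,0,0]],
    [100,[0,0,0],[0,0,0]],
    [100,[-15,0,0],[0,0,0]],
    [100,[-30,0,0],[0,0,0]],
    [100,[-30,0,0],[0,0,0]],
    [100,[-30,0,0],[0,0,0]],
    [100,[-15,0,0],[0,0,0]]
  ]
}}

```text
t: 7.9
position: [0.5297, 0.1928, 0.4633]
eef_rot: [1.374, 1.094, -1.365]
ft_force: [0.2, -0.7, 0.1]
finger_gap: 0.999
```

```bash
cat >> h.py <<'E'
def tilt(phi,a): # tool x pitched a below horizontal, heading phi; tool y to the right
    x=np.array([np.cos(a)*np.cos(phi),np.cos(a)*np.sin(phi),-np.sin(a)]);y=np.array([np.sin(phi),-np.cos(phi),0])
    return R.from_matrix(np.c_[x,y,np.cross(x,y)])
E
python3 - <<'E'
from h import *
p,r,s=cur();print(p,s["finger_gap"],s["joints"])
I=imaging.camera_info("top");pic,d=imaging.camera("top");cv2.imwrite("pics/t4.png",pic)
hsv=cv2.cvtColor(pic,cv2.COLOR_BGR2HSV)
z=pic[215:300,390:480];cv2.imwrite("pics/t4z.png",cv2.resize(z,None,fx=7,fy=7,interpolation=cv2.INTER_CUBIC))
print(hsv[250,405:415].tolist())
r1=tilt(.18,.96)
g=np.array([.4675,-.2806,.058]); tcp=g-r1.apply([.155+.12,0,0]);print("hover",tcp)
r0=down(np.pi+0.18)
print((r.inv()*r0).as_rotvec(), r0.inv().apply(tcp-p)*1000,(r0.inv()*r1).as_rotvec())
E
```

```text
[0.52972597 0.19281809 0.46330102] 0.9986818780625489 [ 2.17087591e-01 -1.22961580e-01  1.68733606e+00 -3.19012104e-05
  1.57137526e+00  4.38130888e-01]
[[56, 81, 255], [54, 26, 245], [0, 0, 255], [0, 0, 255], [120, 1, 255], [27, 9, 255], [29, 28, 255], [29, 21, 255], [0, 0, 255], [0, 0, 255]]
hover [ 0.31233014 -0.30883619  0.28327768]
[ 1.16974943 -0.00526653 -0.00325252] [180.02333375 454.62911136 303.69446659] [6.34314787e-17 6.10796327e-01 2.11438262e-17]
```

View pics/t4.png

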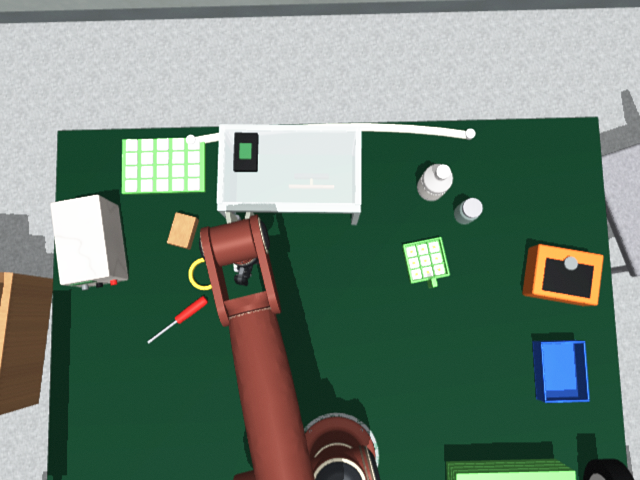

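```bash
python3 - <<'E'
from h import *
p,r,s=cur()
r1=tilt(.18,.96); g=np.array([.4675,-.2806,.058]); tcp=g-r1.apply([.155+.12,0,0])
r0=down(np.pi+.18);A=np.array([.40,-.15,.42])
show(rows(p,r,line(p,r,A,r0,12)+line(A,r0,tcp,r1,8),100))
E
```

```text
[[100, [3.7, -4.3, 30.3], [0.0975, -0.0008, -0.0005]], [100, [3.6, -1.4, 30.5], [0.0975, -0.0007, -0.0004]], [100, [3.7, 1.6, 30.6], [0.0974, -0.0008, -0.0005]], [100, [3.8, 4.6, 30.2], [0.0975, -0.0007, -0.0005]], [100, [3.7, 7.5, 29.6], [0.0975, -0.0008, -0.0004]], [100, [3.8, 10.3, 28.8], [0.0975, -0.0007, -0.0005]], [100, [3.7, 13.1, 27.6], [0.0974, -0.0008, -0.0004]], [100, [3.8, 15.7, 26.2], [0.0975, -0.0007, -0.0005]], [100, [3.8, 18.2, 24.6], [0.0975, -0.0008, -0.0005]], [100, [3.8, 20.5, 22.6], [0.0975, -0.0007, -0.0004]]]
[[100, [3.8, 22.6, 20.6], [0.0974, -0.0008, -0.0005]], [100, [3.9, 24.5, 18.2], [0.0975, -0.0007, -0.0005]], [100, [17.1, 17.6, 14.3], [0.0, 0.0763, 0.0]], [100, [15.9, 17.6, 15.6], [0.0, 0.0764, 0.0]], [100, [14.7, 17.6, 16.8], [0.0, 0.0763, 0.0]], [100, [13.4, 17.5, 17.8], [0.0, 0.0764, 0.0]], [100, [12.0, 17.6, 18.9], [0.0, 0.0763, 0.0]], [100, [10.5, 17.6, 19.6], [0.0, 0.0764, 0.0]], [100, [9.0, 17.6, 20.4], [0.0, 0.0763, 0.0]], [100, [7.4, 17.5, 21.1], [0.0, 0.0764, 0.0]]]
```

Request:
{"fn": "apply_moves", "kwargs": {
  "targets": [
    [100,[3.7,-4.3,30.3],[0.0975,0,0]],
    [100,[3.6,-1.4,30.5],[0.0975,0,0]],
    [100,[3.7,1.6,30.6],[0.0975,0,0]],
    [100,[3.8,4.6,30.2],[0.0975,0,0]],
    [100,[3.7,7.5,29.6],[0.0975,0,0]],
    [100,[3.8,10.3,28.8],[0.0975,0,0]],
    [100,[3.7,13.1,27.6],[0.0975,0,0]],
    [100,[3.8,15.7,26.2],[0.0975,0,0]],
    [100,[3.8,18.2,24.6],[0.0975,0,0]],
    [100,[3.8,20.5,22.6],[0.0975,0,0]]
  ]
}}

```text
t: 8.78
position: [0.4199, -0.0941, 0.4201]
eef_rot: [2.019, 0.378, -2.02]
ft_force: [1.0, -0.3, 0.2]
finger_gap: 1.001
```

Request:
{"fn": "apply_moves", "kwargs": {
  "targets": [
    [100,[3.8,22.6,20.6],[0.0975,0,0]],
    [100,[3.9,24.5,18.2],[0.0975,0,0]],
    [100,[17,17.6,14.3],[0,0.0763,0]],
    [100,[16,17.6,15.6],[0,0.0763,0]],
    [100,[14.7,17.6,16.8],[0,0.0763,0]],
    [100,[13.4,17.6,17.8],[0,0.0763,0]],
    [100,[12,17.6,18.9],[0,0.0763,0]],
    [100,[10.5,17.6,19.6],[0,0.0763,0]],
    [100,[9,17.6,20.4],[0,0.0763,0]],
    [100,[7.4,17.6,21.1],[0,0.0763,0]]
  ]
}}

```text
t: 9.62
position: [0.3103, -0.3096, 0.2756]
eef_rot: [2.707, 0.242, -1.404]
ft_force: [0.3, -0.4, -0.3]
finger_gap: 1.004
```

```bash
python3 - <<'E'
from h import *
from scipy.optimize import least_squares
p,r,s=cur();print(p,s["joints"]);print(np.round(r.as_matrix(),3))
D=[([.053,1.614,1.476],(.267,-.565,.403)),([-.1946,1.7720,1.5642],(.52768,-.06757,.45052)),([-.01106,1.60270,1.55044],(.60258,.07775,.44988)),
([-.07576,1.84953,1.36561],(.54150,.10222,.34039)),([-.06204,1.83652,1.36691],(.52759,.17702,.34039)),([-.12296,1.68734,1.57138],(.52973,.19282,.46330)),
(np.array(s["joints"])[[1,2,4]],p)]
def f(x,q):
    r0,z0,L2,L3,de,L6=x;a=q[0]+q[1];b=a+q[2]
    return r0+L2*np.sin(q[0])+L3*np.sin(a+de)+L6*np.sin(b), z0+L2*np.cos(q[0])+L3*np.cos(a+de)+L6*np.cos(b)
def res(x): 
    o=[]
    for q,P in D:
        a=f(x,q);o+=[a[0]-np.sqrt(P[0]**2+P[1]**2-.0744**2),a[1]-P[2]]
    return np.array(o)
sol=least_squares(res,[0,.3,.45,.45,0,.1]);print(sol.x,np.abs(sol.fun).max()); np.save("kin.npy",sol.x)
# IK for candidates
for P,a in [((.40,.05,.185),.96),((.45,.05,.185),.96),((.55,.06,.185),.96),((.378,-.297,.185),.96)]:
    rho=np.sqrt(P[0]**2+P[1]**2-.0744**2); b=np.pi/2+a
    g=least_squares(lambda q:[f(sol.x,q)[0]-rho,f(sol.x,q)[1]-P[2],sum(q)-b],[0,1.9,.8]);print(P,g.x,g.cost)
I=imaging.camera_info("wrist");pic,d=imaging.camera("wrist");cv2.imwrite("pics/w5.png",pic);np.save("pics/w5.npy",d)
for z in (0,.075): print(proj(I,[.4675,-.2806,z]))
import pickle;pickle.dump(I,open("pics/w5.pkl","wb"))
E
```

```text
[ 0.31034709 -0.30962043  0.27555263] [-1.09138699 -0.36910902  2.24303511  0.64625597  1.15103972  0.06456537]
[[ 0.567  0.178 -0.804]
 [ 0.102 -0.984 -0.146]
 [-0.817  0.001 -0.576]]
[0.03573276 0.4037057  0.41824057 0.58239614 0.17433285 0.26037916] 0.008012340054320721
(0.4, 0.05, 0.185) [-0.71855145  2.69721926  0.55212851] 2.6092961109744924e-28
(0.45, 0.05, 0.185) [-0.43258889  2.55155804  0.41182717] 1.2025464451433422e-22
(0.55, 0.06, 0.185) [-0.09175317  2.29837736  0.32417214] 1.7165206704909008e-23
(0.378, -0.297, 0.185) [-0.31845489  2.47822024  0.37103098] 4.056008462879519e-31
[320.16134242 250.52722494]
[319.84771993 222.66119157]
```

View pics/w5.png

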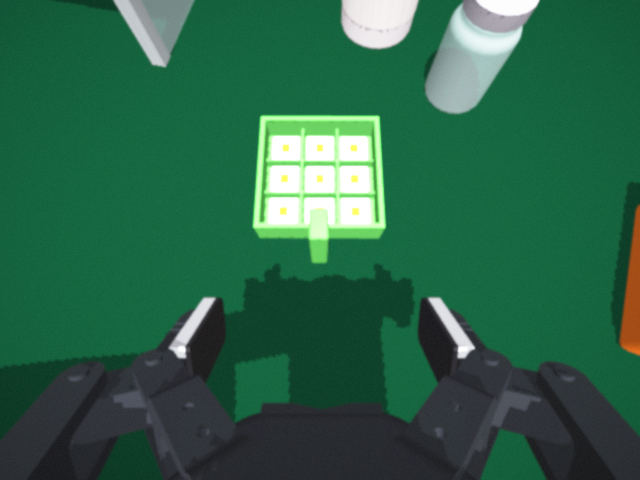

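The wrist view shows the tab at (319,235), centred and square between the fingers. The intermediate pose strains joint 3, so I'll fit the kinematics properly before picking a tilt.

```bash
cat > kin.py <<'E'
import numpy as np
from scipy.spatial.transform import Rotation as R
from scipy.optimize import least_squares
LO=np.array([-3.01,-1.01,.06,-1.02,.09,-3.14]);HI=np.array([3.01,2.22,2.58,4.17,2.62,3.14])
def fk(x,q,mode=0):
    r0,z0,d1,L2,a3,L3,d5,L6=x
    A=R.from_euler('z',q[0]);p=A.apply([r0,d1,z0]);A=A*R.from_euler('y',q[1]);p=p+A.apply([0,0,L2])
    A=A*R.from_euler('y',q[2]);p=p+A.apply([a3,0,L3]);A=A*R.from_euler('z',q[3]);A=A*R.from_euler('y',q[4]);p=p+A.apply([0,d5,L6])
    A=A*R.from_euler('z',q[5]); return p,A
E
python3 - <<'E'
from h import *
from kin import *
p,r,s=cur()
D=[([-1.248,.053,1.614,0,1.476,-.119],(.267,-.565,.403)),([-.26727,-.1946,1.7720,0,1.5642,1.2336],(.52768,-.06757,.45052)),([.00557,-.01106,1.60270,.0018,1.55044,1.5025],(.60258,.07775,.44988)),
([.05160,-.07576,1.84953,0,1.36561,.9113],(.54150,.10222,.34039)),([.18995,-.06204,1.83652,0,1.36691,.5044],(.52759,.17702,.34039)),([.21709,-.12296,1.68734,0,1.57138,.4381],(.52973,.19282,.46330)),
(s["joints"],p)]
def res(x): return np.concatenate([fk(x,q)[0]-np.array(P) for q,P in D])
sol=least_squares(res,[0,.4,.05,.42,0.05,.5,0.02,.15]);print(np.round(sol.x,4),np.abs(sol.fun).max())
np.save("kin.npy",sol.x)
P,A=fk(sol.x,s["joints"]);print(np.round(A.inv().as_matrix()@r.as_matrix(),3))
E
```

```text
[-1.000e-04  2.376e-01  7.380e-02  4.269e-01  9.570e-02  6.101e-01
  3.000e-04  1.063e-01] 0.0007129423366958876
[[ 0. -1. -0.]
 [ 0.  0. -1.]
 [ 1.  0.  0.]]
```

```bash
cat >> kin.py <<'E'
C=R.from_matrix([[0,-1,0],[0,0,-1],[1,0,0]]);X=np.load("kin.npy")
def ik(p,r,q0):
    def f(q):
        P,A=fk(X,q);return np.r_[(P-p)*10,((A*C).inv()*r).as_rotvec()]
    s=least_squares(f,np.clip(q0,LO+1e-3,HI-1e-3),bounds=(LO,HI));return s.x,s.cost
E
python3 - <<'E'
from h import *
from kin import *
p,r,s=cur()
gs=[(.4675,-.2806,.18),(.46,-.22,.15),(.46,-.15,.1),(.46,-.05,.0),(.47,0,-.037),(.48,.05,-.037),(.50,.055,-.037),(.54,.055,-.037),(.60,.055,-.037),(.645,.055,-.037)]
for a in (.96,1.05,1.15,1.3,1.57):
    q=np.array(s["joints"]);print(a)
    for x,y,ph in gs:
        rr=tilt(ph,a);q1,c=ik(np.array([x,y,.058])-rr.apply([.155,0,0]),rr,q);print("  ",x,y,np.round(q1,2),"%.1e"%c)
        if c<1e-4:q=q1
E
```

```text
0.96
   0.4675 -0.2806 [-0.93 -0.1   2.2   0.73  0.89  0.03] 2.3e-30
   0.46 -0.22 [-0.85 -0.23  2.31  0.71  0.84  0.14] 1.5e-29
   0.46 -0.15 [-0.7  -0.37  2.42  0.64  0.75  0.37] 1.4e-23
   0.46 -0.05 [-0.4  -0.52  2.51  0.39  0.62  0.91] 6.1e-24
   0.47 0 [-0.22 -0.5   2.5   0.2   0.55  1.25] 1.5e-30
   0.48 0.05 [-0.06 -0.44  2.46  0.02  0.51  1.53] 2.3e-31
   0.5 0.055 [-0.04 -0.36  2.41  0.    0.48  1.57] 2.9e-29
   0.54 0.055 [-0.03 -0.23  2.31 -0.    0.45  1.57] 5.0e-26
   0.6 0.055 [-0.03 -0.07  2.17 -0.01  0.43  1.58] 4.0e-25
   0.645 0.055 [-0.03  0.04  2.06 -0.01  0.43  1.59] 4.7e-25
1.05
   0.4675 -0.2806 [-0.89 -0.09  2.16  0.6   0.89  0.16] 6.2e-30
   0.46 -0.22 [-0.81 -0.22  2.28  0.57  0.85  0.28] 2.0e-30
   0.46 -0.15 [-0.66 -0.34  2.37  0.51  0.79  0.51] 2.6e-28
   0.46 -0.05 [-0.37 -0.47  2.46  0.29  0.69  1.01] 8.3e-21
   0.47 0 [-0.21 -0.45  2.44  0.14  0.64  1.31] 1.1e-19
   0.48 0.05 [-0.06 -0.39  2.41  0.02  0.61  1.54] 8.9e-21
   0.5 0.055 [-0.04 -0.32  2.36  0.    0.59  1.57] 1.4e-30
   0.54 0.055 [-0.04 -0.2   2.26 -0.    0.56  1.57] 8.9e-30
   0.6 0.055 [
[... 1213 characters left out ...]
.05  1.97 -0.    0.84  1.58] 1.4e-23
   0.645 0.055 [-0.03  0.15  1.87 -0.    0.85  1.58] 1.1e-26
1.57
   0.4675 -0.2806 [-0.68  0.06  1.94  0.    1.13  0.71] 9.0e-25
   0.46 -0.22 [-0.59 -0.02  2.03  0.    1.13  0.83] 1.0e-24
   0.46 -0.15 [-0.47 -0.08  2.09  0.    1.14  1.  ] 1.1e-23
   0.46 -0.05 [-0.27 -0.14  2.14  0.    1.14  1.3 ] 2.6e-19
   0.47 0 [-0.16 -0.12  2.12  0.    1.14  1.45] 3.0e-29
   0.48 0.05 [-0.05 -0.09  2.09  0.    1.14  1.56] 5.9e-30
   0.5 0.055 [-0.04 -0.03  2.04  0.    1.13  1.57] 5.5e-20
   0.54 0.055 [-0.04  0.06  1.95 -0.    1.13  1.57] 4.1e-30
   0.6 0.055 [-0.03  0.19  1.8  -0.    1.15  1.58] 2.4e-24
   0.645 0.055 [-0.03  0.28  1.69 -0.    1.17  1.58] 2.2e-27
```

```bash
python3 - <<'E'
from h import *
p,r,s=cur();print(p)
r1=tilt(.18,.96); g=np.array([.4675,-.2806,.058]); tcp=g-r1.apply([.155,0,0])
show(rows(p,r,line(p,r,tcp,r1,6),100))
import pickle;I=pickle.load(open("pics/w5.pkl","rb"))
for o in (-.012,.012):
  for z in (0.,.075):
    print(o,z,proj(I,[.4675+o*.984,-.2806+o*.179,z]))
pic=cv2.imread("pics/w5.png");cv2.imwrite("pics/w5z.png",cv2.resize(pic[100:280,240:400],None,fx=4,fy=3.3))
E
```

```text
[ 0.30828045 -0.31098246  0.27162219]
[[100, [18.8, -0.3, -1.7], [-0.0011, -0.0002, -0.0001]], [100, [18.9, -0.2, -1.7], [-0.0011, -0.0003, -0.0001]], [100, [18.8, -0.2, -1.7], [-0.001, -0.0002, -0.0001]], [100, [18.8, -0.3, -1.7], [-0.0011, -0.0002, -0.0001]], [100, [18.8, -0.2, -1.7], [-0.0011, -0.0003, -0.0001]], [100, [18.9, -0.3, -1.7], [-0.0011, -0.0002, -0.0001]]]
-0.012 0.0 [320.16182023 263.42132923]
-0.012 0.075 [319.84343063 239.13710043]
0.012 0.0 [320.16087576 237.93410791]
0.012 0.075 [319.85187885 206.68610099]
```

View pics/w5z.png

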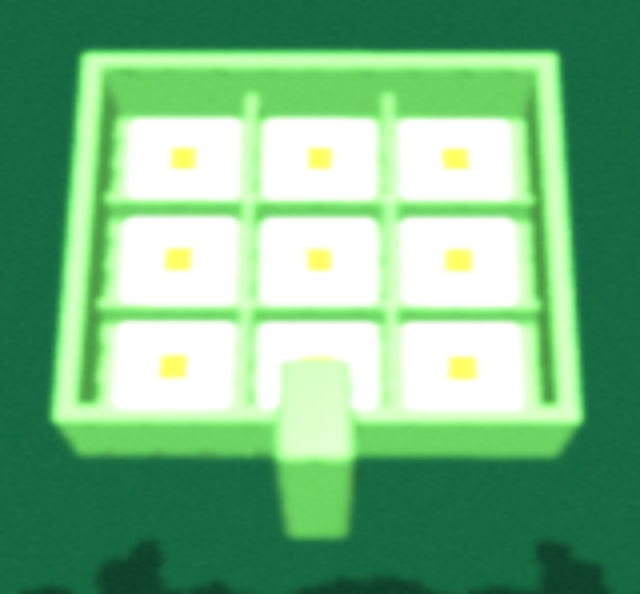

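The tab edges sit at rows 209, 239 and 263, matching predictions within 2 px. I approach and grip.

Request:
{"fn": "apply_moves", "kwargs": {
  "targets": [
    [100,[18.8,-0.2,-1.7],[0,0,0]],
    [100,[18.8,-0.2,-1.7],[0,0,0]],
    [100,[18.8,-0.2,-1.7],[0,0,0]],
    [100,[18.8,-0.2,-1.7],[0,0,0]],
    [100,[18.8,-0.2,-1.7],[0,0,0]],
    [100,[18.8,-0.2,-1.7],[0,0,0]],
    [100,[0,0,0],[0,0,0]]
  ]
}}

```text
t: 10.25
position: [0.383, -0.2929, 0.1867]
eef_rot: [2.704, 0.251, -1.416]
ft_force: [-0.4, 0.1, -0.2]
finger_gap: 0.999
```

```bash
python3 - <<'E'
from h import *
p,r,s=cur();print("grasp pt",p+r.apply([.155,0,0]),s["ft_force"]); print(np.round(r.as_matrix(),3))
E
```

```text
grasp pt [ 0.46978735 -0.27623587  0.05939759] [-0.40410656  0.12116892 -0.23016602]
[[ 0.56   0.181 -0.809]
 [ 0.108 -0.984 -0.145]
 [-0.822 -0.006 -0.57 ]]
```

Request:
{"fn": "apply_moves", "kwargs": {
  "targets": [
    [100,[0,4,1.5],[0,0,0]],
    [50,[0,0,0],[0,0,0]],
    [0,[0,0,0],[0,0,0]],
    [0,[0,0,0],[0,0,0]],
    [0,[0,0,0],[0,0,0]],
    [0,[0,0,0],[0,0,0]],
    [0,[0,0,0],[0,0,0]],
    [0,[0,0,0],[0,0,0]]
  ]
}}

```text
t: 10.92
position: [0.3825, -0.299, 0.1899]
eef_rot: [2.704, 0.244, -1.408]
ft_force: [-3.9, 2.0, 3.9]
finger_gap: 0.151
```

```bash
python3 - <<'E'
from h import *
p,r,s=cur();print("grasp pt",p+r.apply([.155,0,0]),s["ft_force"],s["finger_gap"]); print(np.round(r.as_matrix(),3))
I=imaging.camera_info("wrist");pic,d=imaging.camera("wrist");cv2.imwrite("pics/w6.png",pic)
E
```

```text
grasp pt [ 0.46996123 -0.28306317  0.0629538 ] [-3.85866408  2.04841756  3.94967755] 0.1510681998393411
[[ 0.564  0.179 -0.806]
 [ 0.103 -0.984 -0.147]
 [-0.819 -0.    -0.574]]
```

View pics/w6.png

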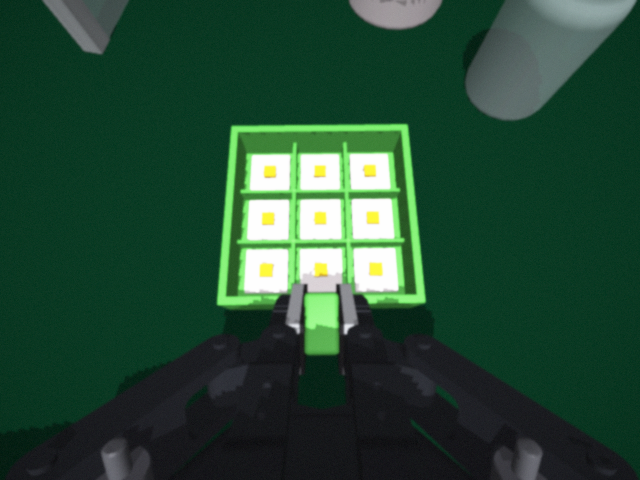

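The tray is gripped squarely, with the tab at (321,320) between the pads. I drag it to a spot in front of the doorway.

```bash
sed -i 's/ORG=np.array(\[.767,.100\])/ORG=np.array([.7645,.100])/' h.py; python3 - <<'E'
from h import *
p,r,s=cur();print(p)
g=p+r.apply([.155,0,0]);a=-np.arcsin(r.as_matrix()[2,0])*-1
a=np.arcsin(-r.as_matrix()[2,0])*1
a=np.arcsin(0.819)
G1=np.array([.478,-.11,g[2]]);G2=np.r_[c2w(-.285,-.05),g[2]];print(G2)
wps=[]
def seg(A,B,fa,fb,n):
    for k in range(1,n+1):
        rr=tilt(fa+(fb-fa)*k/n,a);wps.append((A+(B-A)*k/n-rr.apply([.155,0,0]),rr))
seg(g,G1,.18,.03,10);seg(G1,G2,.03,PSI,10)
show(rows(p,r,wps,0))
E
```

```text
[ 0.38253236 -0.29901648  0.18994844]
[0.47784548 0.06057682 0.0629736 ]
[[0, [2.2, -18.3, -3.1], [0.0122, 0.0003, 0.0089]], [0, [2.1, -18.2, -3.0], [0.0123, 0.0, 0.0086]], [0, [2.0, -18.4, -2.8], [0.0123, 0.0, 0.0086]], [0, [1.8, -18.3, -2.6], [0.0123, 0.0, 0.0086]], [0, [1.6, -18.5, -2.3], [0.0123, 0.0, 0.0086]], [0, [1.5, -18.4, -2.2], [0.0123, 0.0, 0.0086]], [0, [1.4, -18.5, -1.9], [0.0122, 0.0, 0.0086]], [0, [1.2, -18.5, -1.7], [0.0123, 0.0, 0.0086]], [0, [1.1, -18.6, -1.5], [0.0123, 0.0, 0.0086]], [0, [0.9, -18.6, -1.3], [0.0123, 0.0, 0.0086]]]
[[0, [0.2, -17.6, -0.5], [0.0055, 0.0, 0.0039]], [0, [0.3, -17.7, -0.3], [0.0055, 0.0, 0.0038]], [0, [0.1, -17.6, -0.2], [0.0055, 0.0, 0.0039]], [0, [0.1, -17.7, -0.1], [0.0054, 0.0, 0.0038]], [0, [0.0, -17.6, -0.0], [0.0055, 0.0, 0.0038]], [0, [-0.0, -17.7, 0.0], [0.0055, 0.0, 0.0039]], [0, [-0.1, -17.7, 0.2], [0.0055, 0.0, 0.0038]], [0, [-0.2, -17.6, 0.2], [0.0055, 0.0, 0.0039]], [0, [-0.2, -17.6, 0.4], [0.0055, 0.0, 0.0038]], [0, [-0.3, -17.7, 0.4], [0.0055, 0.0, 0.0039]]]
```

Request:
{"fn": "apply_moves", "kwargs": {
  "targets": [
    [0,[2.2,-18.3,-3.1],[0.0123,0,0.0086]],
    [0,[2.1,-18.3,-3.0],[0.0123,0,0.0086]],
    [0,[2.0,-18.4,-2.8],[0.0123,0,0.0086]],
    [0,[1.8,-18.4,-2.6],[0.0123,0,0.0086]],
    [0,[1.6,-18.4,-2.3],[0.0123,0,0.0086]],
    [0,[1.5,-18.4,-2.2],[0.0123,0,0.0086]],
    [0,[1.4,-18.5,-1.9],[0.0123,0,0.0086]],
    [0,[1.2,-18.5,-1.7],[0.0123,0,0.0086]],
    [0,[1.1,-18.6,-1.5],[0.0123,0,0.0086]],
    [0,[0.9,-18.6,-1.3],[0.0123,0,0.0086]]
  ]
}}

```text
t: 11.8
position: [0.3893, -0.1123, 0.1899]
eef_rot: [2.775, 0.036, -1.442]
ft_force: [-0.0, -2.6, -0.0]
finger_gap: 0.153
```

Request:
{"fn": "apply_moves", "kwargs": {
  "targets": [
    [0,[0.2,-17.6,-0.5],[0.0055,0,0.0038]],
    [0,[0.2,-17.6,-0.3],[0.0055,0,0.0038]],
    [0,[0.1,-17.6,-0.2],[0.0055,0,0.0038]],
    [0,[0.1,-17.6,-0.1],[0.0055,0,0.0038]],
    [0,[0,-17.6,0],[0.0055,0,0.0038]],
    [0,[0,-17.6,0],[0.0055,0,0.0038]],
    [0,[-0.1,-17.6,0.2],[0.0055,0,0.0038]],
    [0,[-0.2,-17.6,0.2],[0.0055,0,0.0038]],
    [0,[-0.2,-17.6,0.4],[0.0055,0,0.0038]],
    [0,[-0.3,-17.6,0.4],[0.0055,0,0.0038]]
  ]
}}

```text
t: 12.63
position: [0.3891, 0.0641, 0.1898]
eef_rot: [-2.771, 0.053, 1.441]
ft_force: [0.2, -2.4, -0.9]
finger_gap: 0.154
```

```bash
python3 - <<'E'
from h import *
p,r,s=cur();g=p+r.apply([.155,0,0]);print("g",g,"cab",w2c(g),s["ft_force"]);print(np.round(r.as_matrix(),3),s["joints"])
import pickle
I=imaging.camera_info("wrist");pic,d=imaging.camera("wrist");cv2.imwrite("pics/w7.png",pic);pickle.dump(I,open("pics/w7.pkl","wb"))
pic,d=imaging.camera("top");cv2.imwrite("pics/t7.png",pic)
pic,d=imaging.camera("scene");cv2.imwrite("pics/s7.png",pic)
E
```

```text
g [0.47806344 0.06074774 0.06297647] cab [-0.28478852 -0.04982113] [ 0.23265212 -2.44386557 -0.88191406]
[[ 0.574 -0.038 -0.818]
 [-0.022 -0.999  0.031]
 [-0.818 -0.    -0.575]] [-0.02375758 -0.44933051  2.45822155 -0.01626423  0.52078433  1.59660805]
```

View pics/w7.png

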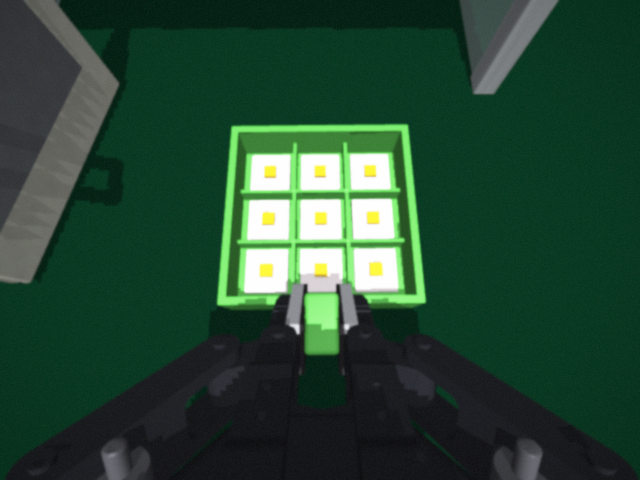

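View pics/t7.png

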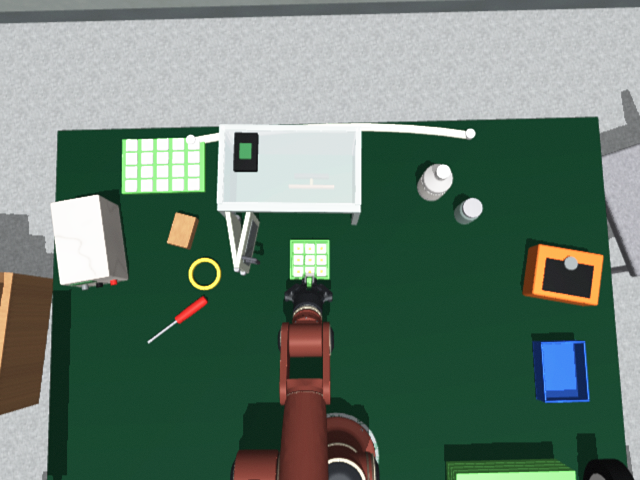

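View pics/s7.png

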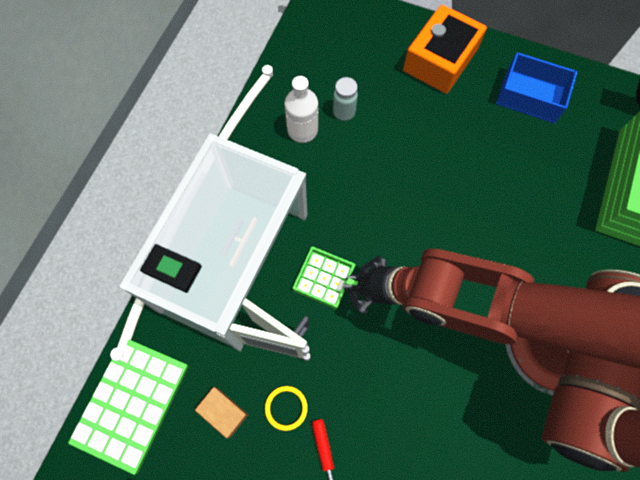

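The door is clearly folded (top view: fold at (241,272), track end at (257,214), q about 1.36). The tray is square in front of the opening. Next I insert it straight along the cabinet's x.

Request:
{"fn": "apply_moves", "kwargs": {
  "targets": [
    [0,[5.74,0,-8.18],[0,0,0]],
    [0,[5.74,0,-8.18],[0,0,0]],
    [0,[5.74,0,-8.18],[0,0,0]],
    [0,[5.74,0,-8.18],[0,0,0]],
    [0,[5.74,0,-8.18],[0,0,0]],
    [0,[5.74,0,-8.18],[0,0,0]],
    [0,[5.74,0,-8.18],[0,0,0]],
    [0,[5.74,0,-8.18],[0,0,0]],
    [0,[5.74,0,-8.18],[0,0,0]],
    [0,[5.74,0,-8.18],[0,0,0]]
  ]
}}

```text
t: 13.62
position: [0.4894, 0.0588, 0.1898]
eef_rot: [-2.771, 0.052, 1.443]
ft_force: [-6.8, -0.3, 7.3]
finger_gap: 0.154
```

Request:
{"fn": "apply_moves", "kwargs": {
  "targets": [
    [0,[5.74,0,-8.18],[0,0,0]],
    [0,[5.74,0,-8.18],[0,0,0]],
    [0,[0,0,0],[0,0,0]]
  ]
}}

```text
t: 13.87
position: [0.51, 0.0579, 0.1897]
eef_rot: [-2.771, 0.053, 1.442]
ft_force: [1.0, 1.0, 1.2]
finger_gap: 0.157
```

```bash
python3 - <<'E'
from h import *
p,r,s=cur();g=p+r.apply([.155,0,0]);print("g",g,"cab",w2c(g),s["ft_force"])
pic,d=imaging.camera("wrist");cv2.imwrite("pics/w8.png",pic)
pic,d=imaging.camera("scene");cv2.imwrite("pics/s8.png",cv2.resize(pic[120:380,110:430],None,fx=2.3,fy=2.3))
E
```

```text
g [0.59887233 0.05444294 0.06274023] cab [-0.16382908 -0.05165271] [0.97665107 1.00535107 1.20754292]
```

View pics/w8.png

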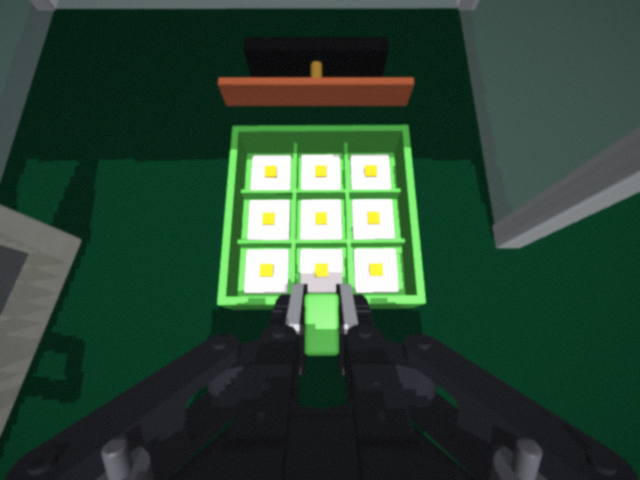

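View pics/s8.png

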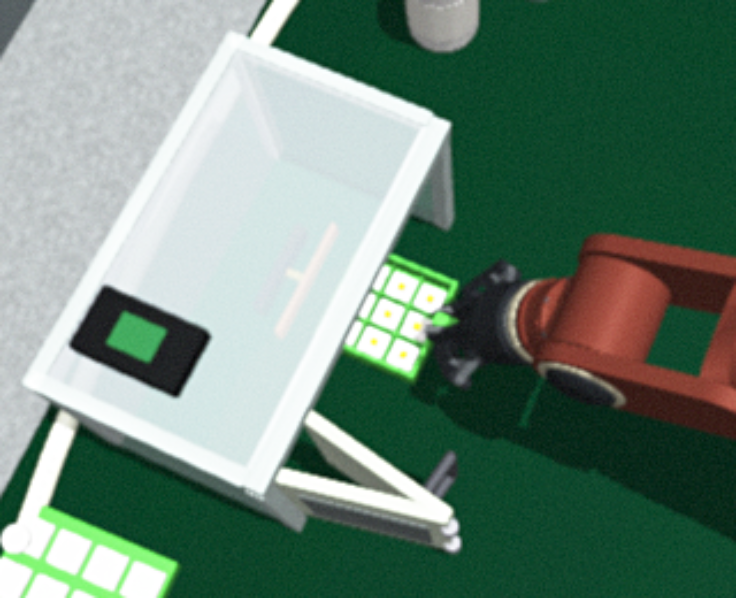

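The wrist view shows the copper bar (front top edge about row 87, columns 219–414), parallel to and centred on the tray's leading edge (row 126). I work out the gap from that.

```bash
python3 - <<'E'
from h import *
I=imaging.camera_info("wrist")
pic=cv2.imread("pics/w8.png")
print([pic[r,320].tolist() for r in range(74,132,2)])
for n,r in(("bar top back",78),("bar top front",85),("tray top",126)):
    print(n,w2c(onz(I,320,r,.0295)),w2c(onz(I,240,r,.0295)))
for u in(219,414):print(w2c(onz(I,u,82,.029)))
E
```

```text
[[42, 103, 135], [45, 100, 141], [59, 95, 170], [59, 94, 173], [58, 89, 172], [49, 74, 142], [39, 56, 107], [36, 55, 105], [36, 54, 103], [35, 56, 103], [35, 55, 106], [34, 54, 102], [35, 56, 105], [37, 54, 105], [36, 54, 106], [33, 52, 96], [24, 39, 41], [24, 38, 9], [24, 38, 8], [24, 37, 7], [22, 35, 7], [24, 35, 3], [24, 38, 9], [24, 39, 11], [22, 37, 6], [35, 72, 29], [64, 151, 69], [70, 166, 79], [63, 147, 67]]
bar top back [-0.00756695 -0.05103189] [-0.00754714  0.00158013]
bar top front [-0.01318193 -0.05103604] [-0.01316218  0.00117586]
tray top [-0.04442768 -0.05105916] [-0.04440828 -0.00107383]
[-0.0103095   0.01528537]
[-0.01035784 -0.1127558 ]
```

Request:
{"fn": "apply_moves", "kwargs": {
  "targets": [
    [0,[3.73,0,-5.32],[0,0,0]],
    [0,[3.73,0,-5.32],[0,0,0]],
    [0,[3.73,0,-5.32],[0,0,0]],
    [0,[3.73,0,-5.32],[0,0,0]],
    [0,[0,0,0],[0,0,0]]
  ]
}}

```text
t: 14.38
position: [0.5351, 0.0577, 0.1897]
eef_rot: [-2.771, 0.052, 1.442]
ft_force: [2.5, -0.7, 0.5]
finger_gap: 0.156
```

Request:
{"fn": "apply_moves", "kwargs": {
  "targets": [
    [0,[1.15,0,-1.64],[0,0,0]],
    [0,[0,0,0],[0,0,0]]
  ]
}}

```text
t: 14.55
position: [0.5366, 0.0577, 0.1897]
eef_rot: [-2.771, 0.051, 1.442]
ft_force: [-1.7, -0.5, 3.9]
finger_gap: 0.16
```

Request:
{"fn": "apply_moves", "kwargs": {
  "targets": [
    [0,[1.15,0,-1.64],[0,0,0]],
    [0,[0,0,0],[0,0,0]]
  ]
}}

```text
t: 14.72
position: [0.5384, 0.0578, 0.1897]
eef_rot: [-2.771, 0.051, 1.443]
ft_force: [-4.8, -0.6, 6.4]
finger_gap: 0.151
```

Request:
{"fn": "apply_moves", "kwargs": {
  "targets": [
    [0,[1.15,0,-1.64],[0,0,0]],
    [0,[0,0,0],[0,0,0]]
  ]
}}

```text
t: 14.88
position: [0.5404, 0.0577, 0.1897]
eef_rot: [-2.771, 0.051, 1.443]
ft_force: [-5.8, 1.0, 7.2]
finger_gap: 0.156
```

```bash
python3 - <<'E'
from h import *
p,r,s=cur();g=p+r.apply([.155,0,0]);print("g",g,"cab",w2c(g),s["ft_force"])
pic,d=imaging.camera("wrist");cv2.imwrite("pics/w9.png",pic)
E
```

```text
g [0.62916765 0.0544439  0.06273862] cab [-0.13355453 -0.05053107] [-5.81904019  1.02418544  7.24027985]
```

View pics/w9.png

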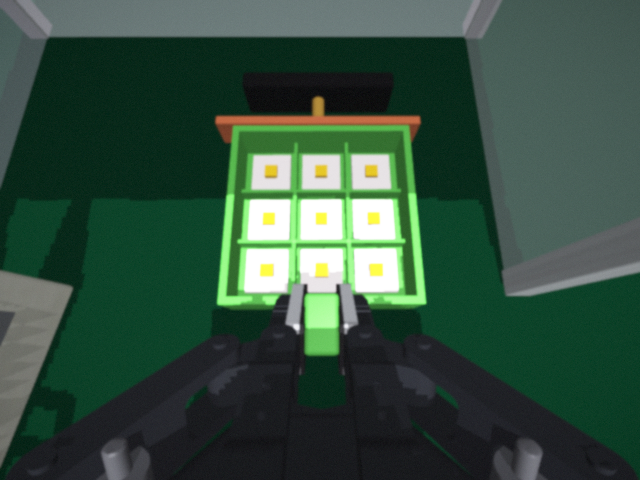

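The tray edge is about at the bar (bar rows 116–126, tray edge row 126). I continue with 2 mm touch steps.

Request:
{"fn": "apply_moves", "kwargs": {
  "targets": [
    [0,[1.15,0,-1.64],[0,0,0]],
    [0,[0,0,0],[0,0,0]],
    [0,[0,0,0],[0,0,0]]
  ]
}}

```text
t: 15.18
position: [0.5423, 0.0577, 0.1897]
eef_rot: [-2.771, 0.051, 1.443]
ft_force: [-6.1, 0.2, 7.2]
finger_gap: 0.154
```

Request:
{"fn": "apply_moves", "kwargs": {
  "targets": [
    [0,[1.15,0,-1.64],[0,0,0]],
    [0,[0,0,0],[0,0,0]],
    [0,[0,0,0],[0,0,0]]
  ]
}}

```text
t: 15.43
position: [0.5436, 0.0577, 0.1899]
eef_rot: [-2.769, 0.051, 1.446]
ft_force: [-18.5, 0.4, 18.5]
finger_gap: 0.154
```

Request:
{"fn": "apply_moves", "kwargs": {
  "targets": [
    [0,[1.15,0,-1.64],[0,0,0]],
    [0,[0,0,0],[0,0,0]],
    [0,[0,0,0],[0,0,0]]
  ]
}}

```text
t: 15.68
position: [0.5453, 0.0577, 0.19]
eef_rot: [-2.768, 0.051, 1.448]
ft_force: [-25.2, 1.0, 21.6]
finger_gap: 0.151
```

```bash
python3 - <<'E'
from h import *
p,r,s=cur();g=p+r.apply([.155,0,0]);print("g",g,"cab",w2c(g),s["ft_force"])
I=imaging.camera_info("wrist");pic,d=imaging.camera("wrist");cv2.imwrite("pics/w10.png",pic)
for f in ("w8","w9","w10"):
    im=cv2.imread(f"pics/{f}.png");print(f,[(r,im[r,290].tolist()) for r in range(60,134,3)])
cv2.imwrite("pics/w10z.png",np.vstack([cv2.resize(cv2.imread(f"pics/{f}.png")[60:140,200:440],None,fx=3,fy=3) for f in("w9","w10")]))
E
```

```text
g [0.63367068 0.05451894 0.06274845] cab [-0.12905736 -0.05028951] [-25.19378461   0.9561966   21.64657475]
w8 [(60, [12, 11, 12]), (63, [13, 12, 17]), (66, [13, 11, 10]), (69, [13, 13, 12]), (72, [21, 14, 19]), (75, [10, 10, 20]), (78, [56, 87, 162]), (81, [61, 92, 174]), (84, [50, 78, 147]), (87, [38, 56, 103]), (90, [36, 55, 104]), (93, [37, 57, 108]), (96, [40, 60, 107]), (99, [36, 57, 108]), (102, [38, 55, 106]), (105, [32, 49, 77]), (108, [23, 34, 6]), (111, [22, 35, 4]), (114, [23, 37, 10]), (117, [23, 35, 3]), (120, [20, 34, 1]), (123, [24, 41, 7]), (126, [61, 148, 69]), (129, [68, 164, 77]), (132, [43, 107, 49])]
w9 [(60, [25, 39, 8]), (63, [27, 42, 6]), (66, [22, 38, 1]), (69, [24, 39, 5]), (72, [24, 31, 14]), (75, [19, 17, 16]), (78, [23, 22, 20]), (81, [22, 20, 23]), (84, [24, 22, 23]), (87, [11, 9, 9]), (90, [14, 15, 11]), (93, [16, 12, 12]), (96, [18, 16, 13]), (99, [16, 16, 16]), (102, [8, 8, 9]), (105, [10, 11, 9]), (108, [16, 15, 14]), (111, [19, 21, 13]), (114, [30, 47, 34]), (117, [65, 101, 181]), (120, [73, 111, 199]), (123, [59, 92, 167]), (126, [74, 168, 97]), (129, [76, 179, 86]), (132, [50, 119, 54])]
w10 [(60, [24, 39, 3]), (63, [25, 40, 3]), (66, [28, 42, 8]), (69, [21, 38, 1]), (72, [28, 42, 10]), (75, [24, 40, 6]), (78, [22, 24, 19]), (81, [21, 19, 18]), (84, [19, 18, 19]), (87, [22, 19, 19]), (90, [19, 19, 19]), (93, [14, 11, 13]), (96, [17, 15, 15]), (99, [14, 9, 13]), (102, [16, 15, 15]), (105, [13, 12, 14]), (108, [11, 11, 11]), (111, [13, 11, 10]), (114, [13, 14, 13]), (117, [34, 51, 70]), (120, [67, 105, 195]), (123, [71, 117, 190]), (126, [81, 183, 102]), (129, [78, 179, 87]), (132, [49, 114, 54])]
```

View pics/w10z.png

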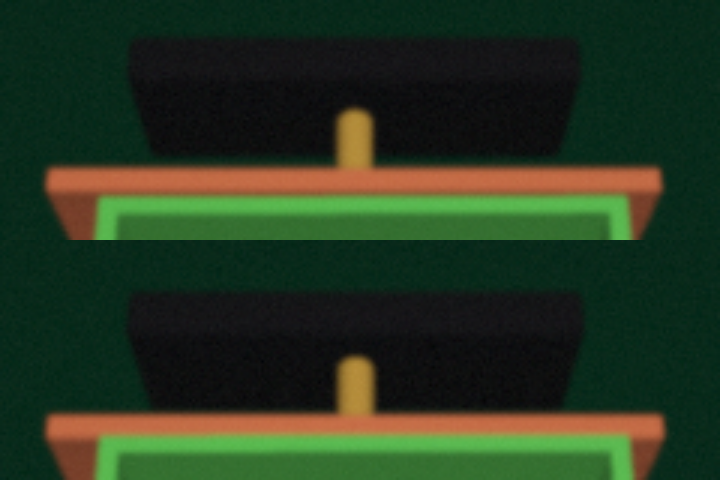

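Request:
{"fn": "apply_moves", "kwargs": {
  "targets": [
    [0,[0.75,0,-1.94],[0,0,0]],
    [0,[0,0,0],[0,0,0]],
    [0,[0,0,0],[0,0,0]]
  ]
}}

```text
t: 15.98
position: [0.547, 0.0577, 0.1901]
eef_rot: [-2.767, 0.051, 1.449]
ft_force: [-25.5, 0.2, 20.9]
finger_gap: 0.154
```

Request:
{"fn": "apply_moves", "kwargs": {
  "targets": [
    [0,[1.15,0,-1.64],[0,0,0]],
    [0,[0,0,0],[0,0,0]],
    [0,[0,0,0],[0,0,0]]
  ]
}}

```text
t: 16.23
position: [0.5489, 0.0577, 0.1901]
eef_rot: [-2.767, 0.05, 1.45]
ft_force: [-26.8, 0.7, 22.4]
finger_gap: 0.15
```

```bash
python3 - <<'E'
from h import *
p,r,s=cur();g=p+r.apply([.155,0,0]);print("g",g,"cab",w2c(g),s["ft_force"])
I=imaging.camera_info("wrist");pic,d=imaging.camera("wrist");cv2.imwrite("pics/w11.png",pic)
cv2.imwrite("pics/w11z.png",np.vstack([cv2.resize(cv2.imread(f"pics/{f}.png")[60:140,200:440],None,fx=3,fy=3) for f in("w10","w11")]))
E
```

```text
g [0.63707133 0.05457331 0.06266916] cab [-0.12566105 -0.05010938] [-26.76396745   0.71030694  22.35522615]
```

View pics/w11z.png

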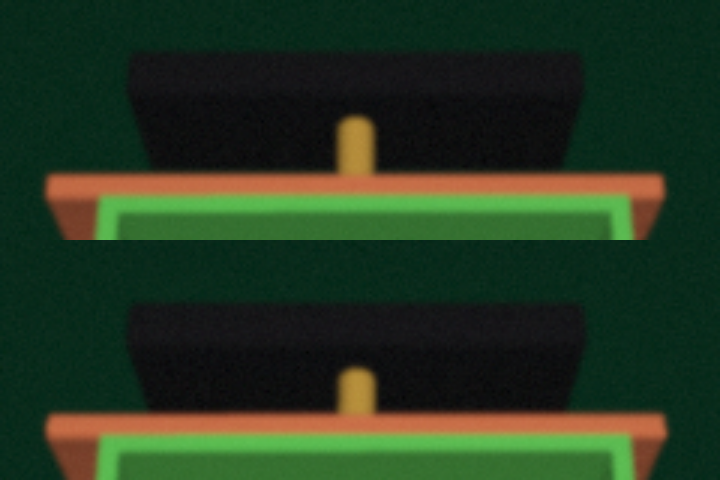

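Request:
{"fn": "apply_moves", "kwargs": {
  "targets": [
    [0,[1.15,0,-1.64],[0,0,0]],
    [0,[1.15,0,-1.64],[0,0,0]],
    [0,[1.15,0,-1.64],[0,0,0]],
    [0,[0,0,0],[0,0,0]],
    [0,[0,0,0],[0,0,0]]
  ]
}}

```text
t: 16.7
position: [0.5549, 0.0576, 0.1901]
eef_rot: [-2.767, 0.05, 1.45]
ft_force: [-26.4, 0.5, 21.9]
finger_gap: 0.153
```

```bash
python3 - <<'E'
from h import *
p,r,s=cur();g=p+r.apply([.155,0,0]);print("g",g,"cab",w2c(g),s["ft_force"])
I=imaging.camera_info("wrist");pic,d=imaging.camera("wrist");cv2.imwrite("pics/w12.png",pic)
cv2.imwrite("pics/w12z.png",np.vstack([cv2.resize(cv2.imread(f"pics/{f}.png")[60:140,200:440],None,fx=3,fy=3) for f in("w9","w12")]))
# gap block top front edge -> bar, block is fixed: compare column 290
im=pic;print([(r_,im[r_,290].tolist()) for r_ in range(80,130,2)])
for f,pos in (("bar back",116),("tray",126)):print(f,w2c(onz(I,290,pos,.0295)))
E
```

```text
g [0.64306018 0.05440689 0.06267226] cab [-0.11967015 -0.05005415] [-26.39468293   0.49322737  21.91111536]
[(80, [31, 48, 9]), (82, [32, 49, 11]), (84, [31, 48, 8]), (86, [29, 47, 11]), (88, [29, 38, 17]), (90, [30, 30, 30]), (92, [27, 28, 27]), (94, [27, 24, 23]), (96, [28, 25, 26]), (98, [29, 24, 24]), (100, [28, 27, 25]), (102, [25, 26, 22]), (104, [21, 19, 20]), (106, [17, 15, 16]), (108, [18, 16, 16]), (110, [20, 20, 19]), (112, [19, 21, 17]), (114, [13, 11, 13]), (116, [23, 29, 40]), (118, [61, 90, 165]), (120, [82, 126, 221]), (122, [82, 126, 219]), (124, [88, 170, 188]), (126, [93, 208, 109]), (128, [91, 206, 101])]
bar back [ 0.00680026 -0.03064438]
tray [-0.00050148 -0.03084945]
```

View pics/w12z.png

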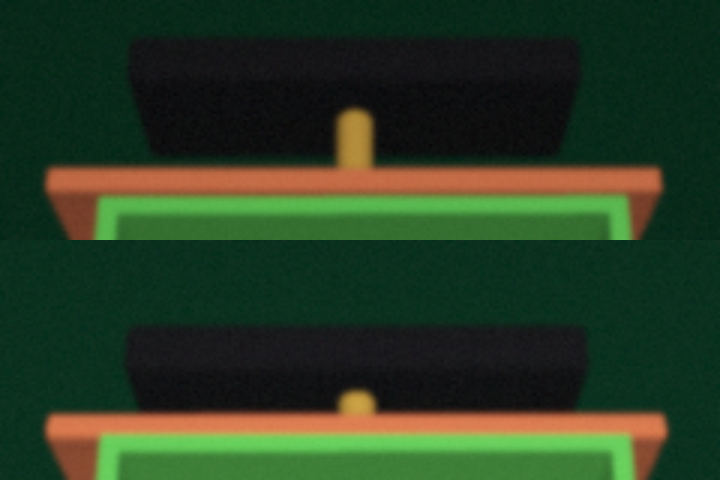

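Bar pushed in about 11–13 mm (the plunger behind it is visibly short, row 116). I relieve the downward load, then release gently.

Request:
{"fn": "apply_moves", "kwargs": {
  "targets": [
    [0,[-0.5,0,-0.35],[0,0,0]],
    [0,[0,0,0],[0,0,0]]
  ]
}}

```text
t: 16.92
position: [0.5549, 0.0575, 0.1901]
eef_rot: [-2.767, 0.05, 1.449]
ft_force: [-20.3, 2.4, 15.5]
finger_gap: 0.151
```

Request:
{"fn": "apply_moves", "kwargs": {
  "targets": [
    [30,[0,0,0],[0,0,0]],
    [60,[0,0,0],[0,0,0]],
    [100,[0,0,0],[0,0,0]],
    [100,[0,0,0],[0,0,0]],
    [100,[0,0,0],[0,0,0]],
    [100,[0,0,0],[0,0,0]]
  ]
}}

```text
t: 17.42
position: [0.5568, 0.0572, 0.1902]
eef_rot: [-2.77, 0.051, 1.443]
ft_force: [0.1, -0.7, 0.8]
finger_gap: 0.981
```

```bash
python3 - <<'E'
from h import *
p,r,s=cur();g=p+r.apply([.155,0,0]);print("g",g,"cab",w2c(g),s["ft_force"],s["finger_gap"])
I=imaging.camera_info("wrist");pic,d=imaging.camera("wrist");cv2.imwrite("pics/w13.png",pic)
E
```

```text
g [0.64554001 0.05391099 0.06315013] cab [-0.11717366 -0.05045798] [ 0.0915316  -0.69327345  0.80480219] 0.9810671647391473
```

View pics/w13.png

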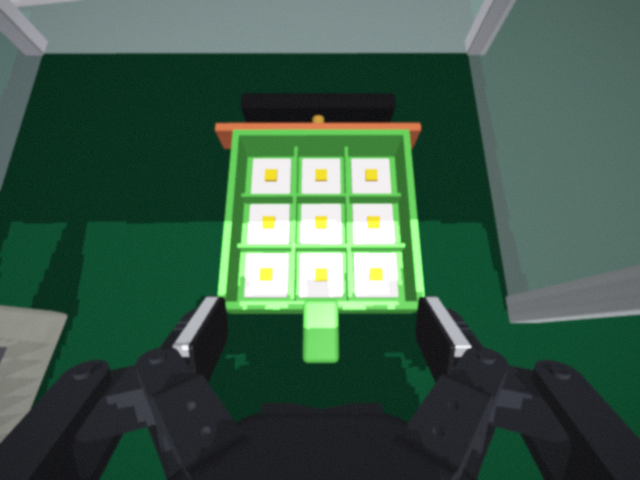

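After release, the tray and bar stayed put (bar row 123, tray edge row 131), and the tab at (321,335) is clear of the fingers. I retreat along the tool axis.

Request:
{"fn": "apply_moves", "kwargs": {
  "targets": [
    [100,[-10,0,0],[0,0,0]],
    [100,[-20,0,0],[0,0,0]],
    [100,[-25,0,0],[0,0,0]],
    [100,[-25,0,0],[0,0,0]],
    [100,[-25,0,0],[0,0,0]],
    [100,[-25,0,0],[0,0,0]],
    [100,[0,0,0],[0,0,0]]
  ]
}}

```text
t: 18.05
position: [0.4823, 0.0602, 0.3018]
eef_rot: [-2.777, 0.051, 1.431]
ft_force: [0.2, 0.2, 0.8]
finger_gap: 1.003
```

```bash
python3 - <<'E'
from h import *
p,r,s=cur();print(p,s["ft_force"])
I=imaging.camera_info("wrist");pic,d=imaging.camera("wrist");cv2.imwrite("pics/w14.png",pic)
import pickle;pickle.dump(I,open("pics/w14.pkl","wb"))
pic,d=imaging.camera("top");cv2.imwrite("pics/t14.png",pic)
pic,d=imaging.camera("scene");cv2.imwrite("pics/s14.png",pic)
E
```

```text
[0.4823421  0.06016619 0.30178446] [0.24027092 0.23088489 0.824975  ]
```

View pics/w14.png

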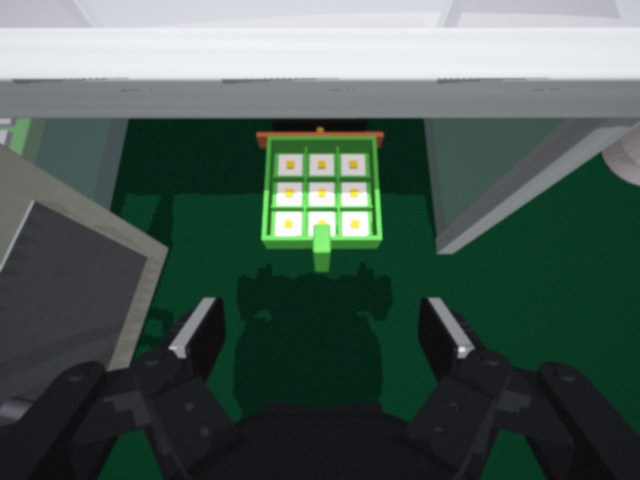

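View pics/t14.png

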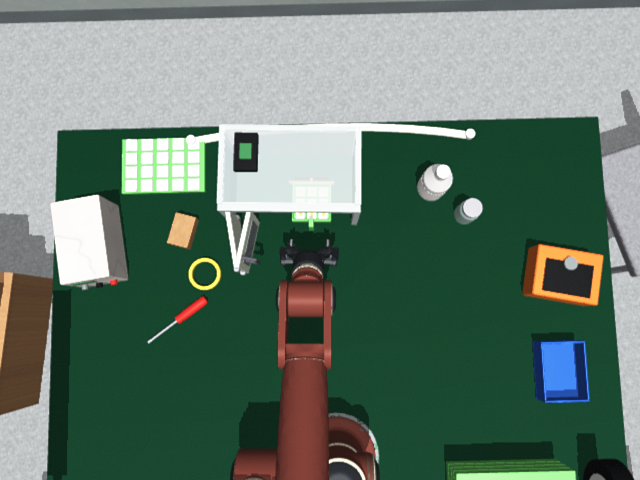

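View pics/s14.png

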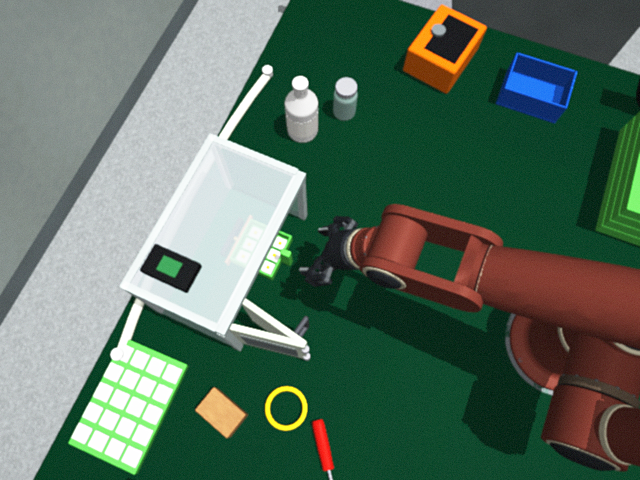

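```bash
python3 - <<'E'
from h import *
I=imaging.camera_info("wrist");im,_=imaging.camera("wrist")
print([(r_,im[r_,300].tolist()) for r_ in range(126,146,1)])
for n,u,v,z in(("bar back",300,132,.029),("tray edge L",268,138,.03),("tray edge R",376,138,.03),("rear L",263,240,.03),("rear R",382,240,.03),("tab top rear",321,250,.075),("tab base rear",322,271,0)):
    print(n,np.round(w2c(onz(I,u,v,z)),4))
p,r,s=cur();print(s["ft_force"],s["qvel"],s["t"])
E
```

```text
[(126, [55, 85, 159]), (127, [61, 94, 171]), (128, [58, 102, 162]), (129, [64, 127, 143]), (130, [68, 152, 105]), (131, [68, 159, 80]), (132, [59, 144, 66]), (133, [53, 125, 58]), (134, [46, 104, 50]), (135, [44, 99, 48]), (136, [45, 99, 50]), (137, [40, 93, 44]), (138, [41, 93, 45]), (139, [42, 97, 46]), (140, [40, 93, 43]), (141, [38, 93, 43]), (142, [41, 95, 45]), (143, [40, 95, 45]), (144, [42, 97, 47]), (145, [42, 97, 45])]
bar back [-0.0023 -0.0295]
tray edge L [-0.0098  0.0018]
tray edge R [-0.0098 -0.1044]
rear L [-0.1144  0.0012]
rear R [-0.1144 -0.1047]
tab top rear [-0.1355 -0.0505]
tab base rear [-0.1364 -0.0513]
[-0.40306761  0.37789378 -0.33921421] [-3.04794263e-03  1.86760668e-02  6.78311074e-03 -1.52090378e-03
  9.56312227e-04 -9.23837009e-05] 18.25
```

```bash
python3 - <<'E'
from h import *
p,r,s=cur();print(p,s["qvel"])
I=imaging.camera_info("wrist");im,_=imaging.camera("wrist");cv2.imwrite("pics/w15.png",im)
for c in (300,):
    print([(r_,im[r_,c].tolist()) for r_ in range(112,136,1)])
hsv=cv2.cvtColor(im,cv2.COLOR_BGR2HSV)
m=cv2.inRange(hsv,(50,110,75),(70,255,255));m[:110]=0;m[300:]=0
n,l,st,ce=cv2.connectedComponentsWithStats(m);k=1+st[1:,4].argmax();print(st[k])
ys,xs=np.where(l==k)
b=ys.max();t=ys.min();print("tray top row",t,w2c(onz(I,320,t,.03)),"tab rear base",b,xs[ys==b].mean(),w2c(onz(I,xs[ys==b].mean(),b,0)))
E
```

```text
[0.48228854 0.0599412  0.29575805] [-3.04794263e-03  1.86760668e-02  6.78311074e-03 -1.52090378e-03
  9.56312227e-04 -9.23837009e-05]
[(112, [24, 23, 21]), (113, [16, 13, 16]), (114, [20, 20, 17]), (115, [17, 17, 15]), (116, [14, 13, 12]), (117, [11, 10, 10]), (118, [17, 12, 13]), (119, [16, 16, 15]), (120, [13, 15, 13]), (121, [14, 14, 13]), (122, [18, 21, 30]), (123, [26, 39, 70]), (124, [43, 62, 120]), (125, [54, 86, 157]), (126, [56, 92, 167]), (127, [59, 106, 158]), (128, [63, 130, 129]), (129, [66, 151, 93]), (130, [66, 155, 76]), (131, [58, 139, 64]), (132, [48, 112, 51]), (133, [38, 96, 43]), (134, [40, 94, 42]), (135, [43, 98, 47])]
[ 258  129  127  139 7910]
tray top row 129 [-0.00103608 -0.04938513] tab rear base 267 321.0 [-0.13332243 -0.05038582]
```

View pics/w15.png

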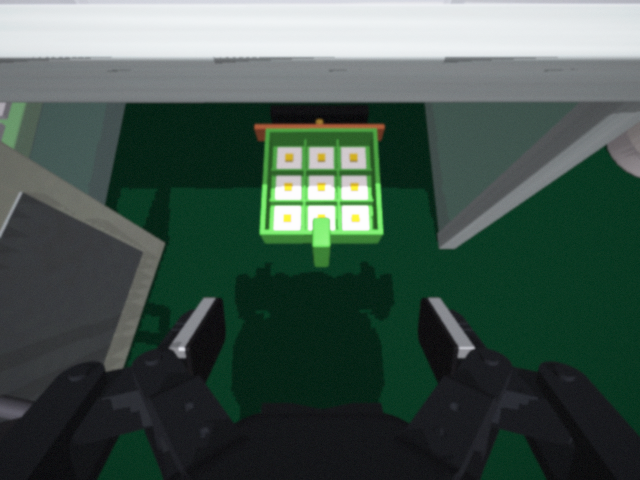

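Request:
{"fn": "apply_moves", "kwargs": {
  "targets": [
    [100,[-20,0,0],[0,0,0]],
    [100,[-20,0,0],[0,0,0]],
    [100,[-20,0,0],[0,0,0]],
    [100,[-20,0,0],[0,0,0]],
    [100,[0,0,0],[0,0,0]],
    [100,[0,0,0],[0,0,0]],
    [100,[0,0,0],[0,0,0]],
    [100,[0,0,0],[0,0,0]],
    [100,[0,0,0],[0,0,0]],
    [100,[0,0,0],[0,0,0]]
  ]
}}

```text
t: 19.13
position: [0.4367, 0.0616, 0.3612]
eef_rot: [-2.769, 0.051, 1.446]
ft_force: [0.3, -0.4, 0.5]
finger_gap: 1.004
```

```bash
python3 - <<'E'
from h import *
p,r,s=cur();print(p,s["ft_force"],s["t"])
I=imaging.camera_info("top");im,_=imaging.camera("top");cv2.imwrite("pics/t16.png",im)
cv2.imwrite("pics/t16z.png",cv2.resize(im[110:300,170:380],None,fx=3,fy=3,interpolation=cv2.INTER_CUBIC))
a=cv2.imread("pics/top0.png")
for n,(x0,y0,x1,y1) in dict(bottle=(410,155,460,205),jar=(450,190,490,230),tape=(180,250,225,295),screw=(140,290,212,350),carton=(160,205,205,255)).items():
    print(n,"max diff",cv2.absdiff(cv2.GaussianBlur(a[y0:y1,x0:x1],(5,5),0),cv2.GaussianBlur(im[y0:y1,x0:x1],(5,5),0)).max())
w,_=imaging.camera("wrist");J=imaging.camera_info("wrist")
print(robot.state()["position"])
E
```

```text
[0.43670425 0.06161315 0.36116771] [ 0.32703604 -0.3716009   0.45239301] 19.1333
bottle max diff 5
jar max diff 5
tape max diff 3
screw max diff 4
carton max diff 5
[0.43667058 0.06164602 0.36175644]
```

View pics/t16z.png

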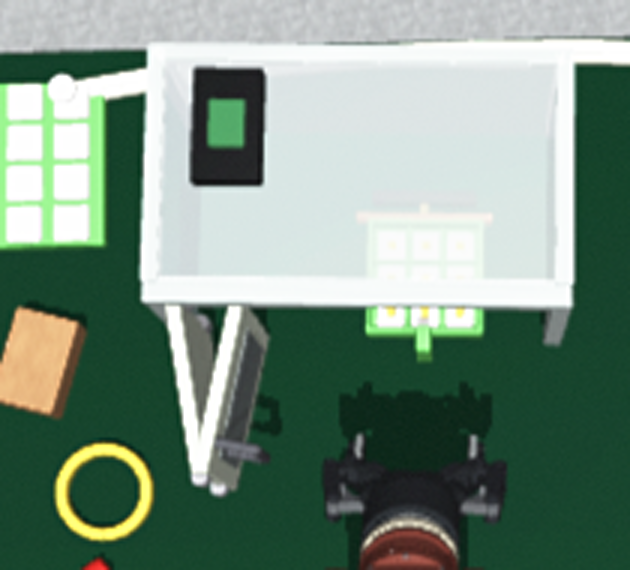

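In the zoomed top view, the door is folded (panels meeting at (205,480)), the tray is square against the bar at row 217, and the arm is clear. Everything checks out, so I hand the job in.

```bash
python3 -c "
from workcell import workorder
print(workorder.hand_in())"
```

```text
the job is handed in; nothing more can be done
None
```

I folded the door aside by its handle, slid the tray in until it pushed the copper contact about half-way, let go and backed off. I handed the job in at about 19.3 s of the 54 s; it reports no verdict.

My last checks before handing in, all from the camera images:
- **Door:** folded to about 1.36–1.38 rad.
- **Tray:** square in the cabinet, with the tab's middle at about cabinet x −0.121 m, y −0.050 m.
- **Contact:** still pushed in about 12 mm after release. My two estimates while pushing disagreed slightly: about 11 mm from the arm's position and about 13 mm from the camera.
- **Bystanders:** all five unchanged between the first and last top views.
- **Robot:** clear of everything, with only sensor noise on the force reading.

Two things were off during the run. While pushing the contact, the wrist force reached about 26 N forward and 22 N vertical, because the tool was also pressing the tray down; I eased part of that off before letting go. After release, the arm sagged about 6 mm while holding still, so I backed it farther away, and there it held steady.

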